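# Load the paint shaker and set its timer

### The job

Take the used-up bottle with the yellow cap out of the shaker pot and put it in the grey waste tray, then stand all the paint bottles upright on the pot's floor in a honeycomb, the white primer in the middle and the others around it. When they are all in, pull the timer's knob out until its red pointer is level with the orange clip, never far past it, hold it there for a second, and let it run home. Leave the other things on the counter alone.

Things in the scene. Friction and masses are not known exactly. Their poses are not given: they have to be found in the camera images.
- primer: paint bottle, white, the primer, always present: body 40 mm diameter and 32 mm high (foot bevelled to 35 mm diameter over the lowest 4 mm, and weighted, so it stands firmly), black cylindrical cap 16 mm diameter from 34 to 72 mm above the underside; about 90 g. Origin: centre of the underside, z up along the bottle.
- red: paint bottle, red, may be absent: body 40 mm diameter and 32 mm high (foot bevelled to 35 mm diameter over the lowest 4 mm, and weighted, so it stands firmly), black cylindrical cap 16 mm diameter from 34 to 72 mm above the underside; about 90 g. Origin: centre of the underside, z up along the bottle.
- blue: paint bottle, blue, may be absent: body 40 mm diameter and 32 mm high (foot bevelled to 35 mm diameter over the lowest 4 mm, and weighted, so it stands firmly), black cylindrical cap 16 mm diameter from 34 to 72 mm above the underside; about 90 g. Origin: centre of the underside, z up along the bottle.
- green: paint bottle, green, may be absent: body 40 mm diameter and 32 mm high (foot bevelled to 35 mm diameter over the lowest 4 mm, and weighted, so it stands firmly), black cylindrical cap 16 mm diameter from 34 to 72 mm above the underside; about 90 g. Origin: centre of the underside, z up along the bottle.
- yellow: paint bottle, yellow, may be absent: body 40 mm diameter and 32 mm high (foot bevelled to 35 mm diameter over the lowest 4 mm, and weighted, so it stands firmly), black cylindrical cap 16 mm diameter from 34 to 72 mm above the underside; about 90 g. Origin: centre of the underside, z up along the bottle.
- orange: paint bottle, orange, may be absent: body 40 mm diameter and 32 mm high (foot bevelled to 35 mm diameter over the lowest 4 mm, and weighted, so it stands firmly), black cylindrical cap 16 mm diameter from 34 to 72 mm above the underside; about 90 g. Origin: centre of the underside, z up along the bottle.
- brown: paint bottle, brown, may be absent: body 40 mm diameter and 32 mm high (foot bevelled to 35 mm diameter over the lowest 4 mm, and weighted, so it stands firmly), black cylindrical cap 16 mm diameter from 34 to 72 mm above the underside; about 90 g. Origin: centre of the underside, z up along the bottle.
- empty: the used-up bottle: pale see-through body with a yellow cap, same shape and sizes as the paint bottles, 30 g, starting upright near the middle of the shaker pot. Origin: centre of the underside, z up.
- shaker: bottle shaker, fixed. Grey base 170 x 170 x 30 mm carrying a low round steel pot; a blue timer box 90 x 84 x 95 mm high stands on a plinth at the base's right side (-y). Origin: on the pot's axis at table level; x points away from the robot, y towards the robot's left at zero yaw (yaw within 0.3 rad), z up.
- pot_floor (a point): centre of the pot's inner floor, 36 mm above the table; axes as the shaker's. The pot is 133 mm across inside, its wall 4 mm thick, the rim 22 mm above this floor. Seven bottles just fit: one in the middle, six around it about 43 mm from the axis, with about 3 mm play.
- rod_knob (a point): grip point on the timer rod's upright black knob, a cylinder 16 mm diameter and 54 mm high, on its axis 15 mm below its top and 85 mm above the table. It moves with the rod, along the shaker's -x (away from the blue box's front, towards the robot). With the rod home the knob's axis stands 55 mm in front of the blue box; a 10 mm thick rod at 52 mm height joins it to the box.
- timer_rod (a joint): how far the timer rod is pulled out, m: 0 fully home, 0.085 end stop; grows as the knob is pulled along the shaker's -x. Sprung: about 3 N at home rising to 9 N at 60 mm, plus strong damping (120 N per m/s), so pull slowly; let go, it runs home by itself within 4 s.
- pointer (a point): tip of the red pointer on the knob, 50 mm above the table, 38 mm to the knob's right (-y of the shaker), over a white graduated strip; axes as the shaker's, moves with the rod.
- clip_mark (a point): middle of the orange clip on the white graduated strip, at pointer height and 10 mm farther right; the pointer is level with the clip when both have the same x in the shaker's frame. The clip is 5 mm thick along x, stands up to 70 mm above the table, and stands 40 to 65 mm out from the pointer's home position; it stays put and the pointer slides past just beside it without touching.
- tray: grey waste tray, fixed, 120 x 120 x 32 mm outside, walls and floor 4 mm thick, open on top. Origin: centre of its underside, axes along its sides.
- putty: bystander, squat filler jar with a grey cap, 48 mm diameter, 45 mm high, standing among the bottles. Origin at its underside.
- car: bystander, red model car about 105 x 52 x 35 mm. Origin at its underside.
- screwdriver: bystander, small screwdriver lying down, 150 mm long.
- brush: bystander, paint brush lying down, 160 mm long.
- glue: bystander, glue jar with white cap, 40 mm diameter, 70 mm high. Origin at its underside.

How it is judged:
On the way, in this order (a step that is already met when the one before it is completed fails the run):
1. all paint bottles stand on the pot's floor, the primer in the middle (horizontal distance between primer and pot_floor below 0.009 m and z of each of primer, red, blue, green, yellow, orange, brown in the frame of pot_floor below 0.004 m and angle between each of primer, red, blue, green, yellow, orange, brown's own z axis and vertical below 0.12 rad and horizontal distance between each of red, blue, green, yellow, orange, brown and pot_floor below 0.048 m), for 0.2 s.
2. the timer's pointer is held level with the orange clip (within 5 mm) (x of pointer in the frame of clip_mark between -0.005 and 0.005 m), for 0.5 s.
At the end, for the whole second after the job is handed in: Every paint bottle present stands upright (within 0.12 rad) on the pot's floor (within 4 mm), the primer within 9 mm of the pot's axis and the others within 48 mm of it; the used-up bottle lies or stands in the waste tray; the timer rod is home (within 4 mm); all is at rest (all of step 1 and x of empty in the frame of tray between -0.056 and 0.056 m and y of empty in the frame of tray between -0.056 and 0.056 m and z of empty in the frame of tray below 0.03 m and linear speed of each of primer, red, blue, green, yellow, orange, brown, empty below 0.02 m/s and value of joint timer_rod below 0.004 m); the robot touches nothing.
It fails at once if the timer rod is pulled more than 12 mm past the clip (x of pointer in the frame of clip_mark below -0.012 m).
It fails at once if a bystander (filler jar, car, screwdriver, brush or glue) is moved over 60 mm (distance of any of putty, car, screwdriver, brush, glue from where it was at the start of the episode above 0.06 m).
Of red, blue, green, yellow, orange, brown only 4 to 6 are there at a start; the rules pass over those that are not, and their reading is None.
At some moment in a run one of primer, red, blue, green, yellow, orange, brown may be knocked a few centimetres aside while the robot is not near it.
It also fails if it takes over 210 s, if anything falls off the work surface, if the arm or the gripper's body presses on something with over 40 N, if the wrist force passes 120 N, or if a joint passes its speed limit or range.

### The arm

A 7-joint arm with a two-finger parallel gripper is mounted at the origin on the work surface. World frame = base frame: x ahead of the robot, y to its left, z up, the work surface at z = 0. Lengths are in m, angles in rad, forces in N, time in s.
With the tool pointing down it reaches from about 0.4 to 0.875 m from the base axis. Payload 6.5 kg.
Tool frame: the origin (TCP) lies at the very end of the fingers, on their centre line; the grasp point (between the pads) lies 19 mm behind it (r.grasp_offset is the y of the grasp point in the tool frame, in m); y points along the fingers, x is the direction in which the jaws open and shut, and the axes are right-handed (so a half turn about y gives the same grasp; the last joint's range is limited). The gripper opens to 88 mm and grips with 3 to 60 N. Pads are 18 mm wide; open, the fingers measure 123 mm over their backs; the gripper's body (75 mm by 187 mm) begins 45 mm behind the grasp point.
Start: joints at [-1.334, 0.536, -0.004, 1.538, 0.003, 1.067, -0.071], TCP at [0.194, 0.62, 0.239] pointing down, gripper open.
Joint ranges: [-2.7, 2.7], [-0.37, 2.16], [-1.27, 1.26], [0.24, 2.4], [-1.31, 4.45], [0.19, 1.91], [-2.76, 2.76]. Speed limits (rad/s): [2.39, 2.39, 3.14, 3.14, 3.14, 3.14, 3.14].

### API

Orientations are given as [roll, pitch, yaw] about the fixed x, y, z axes, in that order (R = Rz(yaw) Ry(pitch) Rx(roll)).
In Python, from workcell import r gives the robot as it stands.
- The arm moves only by the tool carry_out, never from a script. Its argument "deltas" is a list of rows, each a list of 3 entries, a list of its own where there are three numbers: the shift along the tool's x, y, z in m, then the turn, a rotation vector about the tool's x, y, z in degrees, then the closure, from 0 (fully open) to 1 (shut). A call has 1 to 8 rows; each row is the pose to reach, as a shift and turn from the pose commanded when the call began, along the tool's axes at that moment; what a row does not reach only later rows make up. A row lasts 1/12 s, in which the tool goes at most 41.7 mm and 7.16 degrees, less where a joint would pass 70% of its speed; a pose out of reach is approached as far as the arm can. A call with a gripper value outside its range is refused whole. The fingers move at their own pace and stop on an object; "grip_force" is the grip in N (left out, the last holds). Time passes only in rows, so rows that repeat a pose let the fingers close. It gives the time, the measured TCP pose, the force and the opening at its end, in the units of the state.
- r.read_state(): the state, without advancing time (a new reading comes with each control period).
- r.capture(name): name is "scene" or "top" or "wrist"; returns the picture (480x640x3 uint8, red, green, blue); there is no depth.
- r.get_calibration(name): a dict with "fov_y" (degrees; the focal length in pixels is half the picture's height over the tangent of half this angle, whatever the lens; pixels are square), "cx", "cy" (the principal point, pixels), "k1" (the pictures are not rectified: a ray, as slopes to the right and down, at radius r is drawn at 1 + k1 r^2 times it, then the intrinsics apply), "pose" (4x4, takes a point from camera to world coordinates). Camera axes: x right, y down, z forward; pixel columns grow to the right and rows downward; lengths in m; the calibration is good to about 2 mm. A picture is of the moment at which its call begins: read the wrist's pose just before it. get_calibration takes no time and is no camera call; for the wrist camera it gives the pose at the moment of the call.
- r.sign_off(): hands the job in, once; it reports no verdict.
The state is a dict: "t": time; "q": joint angles; "joint_velocities": joint speeds; "effort": joint torques, N m; "ee_pos": TCP position; "eef_rot": TCP orientation; "force": force on the tool from outside, world axes, zero at the start; "wrist_torque": the same for the moment, N m; "finger_gap": finger opening in m.
Only numpy, scipy, OpenCV 4.12 (cv2) and the standard library are available. Lean on these libraries where they do the work, as an engineer would, in place of code of your own. Each camera call takes 0.05 s, during which the arm holds its last target. There are 200 camera calls.

## Working session

There is one attempt and no reset: what is moved stays moved. The work goes in short steps, Python scripts to look and compute and a tool call to move; the robot and the scene stay as the last step left them, time stands still between calls to the robot, and variables do not carry over. Pictures are saved under pics/ and viewed, about 12 in all and at most 16, crops included, and the job is handed in when it is done.

Besides the shell and the picture viewer there is one more tool, called after "Request:" by a JSON object that holds its "op" and its "data". carry_out: Moves the arm, as the interface text tells. Its arguments: {"type":"object","properties":{"deltas":{"type":"array","items":{"type":"array"}},"grip_force":{"type":"number"}},"required":["deltas"]}

```bash
mkdir -p pics
cat > h.py <<'E'
import numpy as np, cv2
from workcell import r
from scipy.spatial.transform import Rotation as R
def K(c):
    f=240/np.tan(np.radians(c["fov_y"])/2); return f
def px2w(c,u,v,z):
    f=K(c); d=np.array([(u-c["cx"])/f,(v-c["cy"])/f]); s=d.copy()
    for _ in range(20): s=d/(1+c["k1"]*(s@s))
    P=np.array(c["pose"]); ray=P[:3,:3]@np.array([s[0],s[1],1]); o=P[:3,3]
    return o+ray*(z-o[2])/ray[2]
def w2px(c,p):
    P=np.array(c["pose"]); q=P[:3,:3].T@(np.array(p)-P[:3,3]); s=q[:2]/q[2]; s=s*(1+c["k1"]*(s@s)); return s*K(c)+[c["cx"],c["cy"]]
def snap(n,out):
    im=r.capture(n); cv2.imwrite("pics/"+out,im[:,:,::-1]); return im
def tool(p,rot=None):
    s=r.read_state(); M=R.from_euler('xyz',s["eef_rot"]); return M.inv().apply(np.array(p)-s["ee_pos"])
E
python3 - <<'E'
from h import *
np.set_printoptions(precision=4,suppress=True)
s=r.read_state(); print(s); print(r.grasp_offset, R.from_euler('xyz',s["eef_rot"]).as_matrix())
for n in("scene","top","wrist"): print(n,r.get_calibration(n))
snap("top","top0.png");snap("scene","scene0.png")
E
```

```text
{'t': 0.0, 'q': array([-1.3342,  0.5372, -0.0044,  1.5388,  0.0026,  1.0673, -0.0712]), 'joint_velocities': array([-0.0026, -0.0013,  0.0006,  0.0003, -0.0003,  0.0004,  0.    ]), 'effort': array([ -0.0005, -57.0982,   0.9906, -25.1586,  -0.0562,   0.0182,
         0.0001]), 'ee_pos': array([0.1937, 0.6199, 0.2379]), 'eef_rot': array([-1.5709,  0.0017,  1.2681]), 'force': array([-0.4656, -0.0036, -0.0648]), 'wrist_torque': array([ 0.0109, -0.0141,  0.0163]), 'finger_gap': 0.08771131006764885}
-0.0187 [[ 0.2981 -0.0004 -0.9545]
 [ 0.9545 -0.0016  0.2981]
 [-0.0017 -1.     -0.0002]]
scene {'fov_y': 49.713491546032344, 'cx': 323.50007399318133, 'cy': 237.31185783020652, 'k1': -0.007362353029547085, 'pose': array([[-0.6918,  0.5646, -0.4502,  1.0363],
       [ 0.7221,  0.538 , -0.4349,  0.5192],
       [-0.0033, -0.626 , -0.7798,  1.0535],
       [ 0.    ,  0.    ,  0.    ,  1.    ]])}
top {'fov_y': 56.27790459582654, 'cx': 320.5888690419828, 'cy': 237.62261245250696, 'k1': -0.026173379781447303, 'pose': array([[-0.0105, -0.9922,  0.1241,  0.3408],
       [-0.9999,  0.0121,  0.0118, -0.0196],
       [-0.0132, -0.124 , -0.9922,  1.2825],
       [ 0.    ,  0.    ,  0.    ,  1.    ]])}
wrist {'fov_y': 62.264880223660846, 'cx': 315.0264646571055, 'cy': 238.7408875376242, 'k1': -0.033775884179247935, 'pose': array([[ 0.2986,  0.9115,  0.2829,  0.1208],
       [ 0.9544, -0.2843, -0.0913,  0.6431],
       [-0.0028,  0.2972, -0.9548,  0.3833],
       [ 0.    ,  0.    ,  0.    ,  1.    ]])}
```

View pics/top0.png

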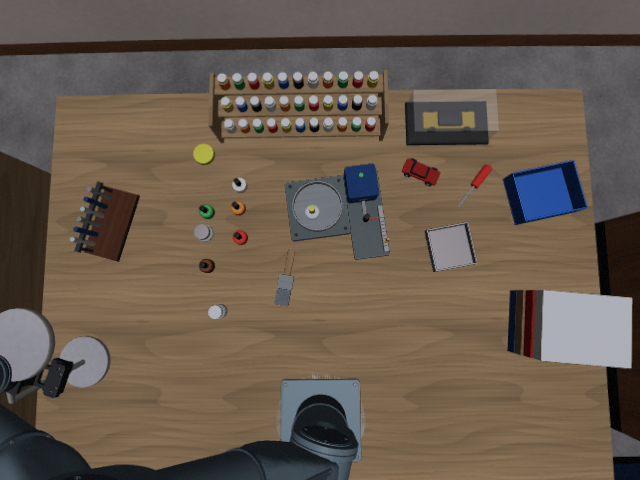

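View pics/scene0.png

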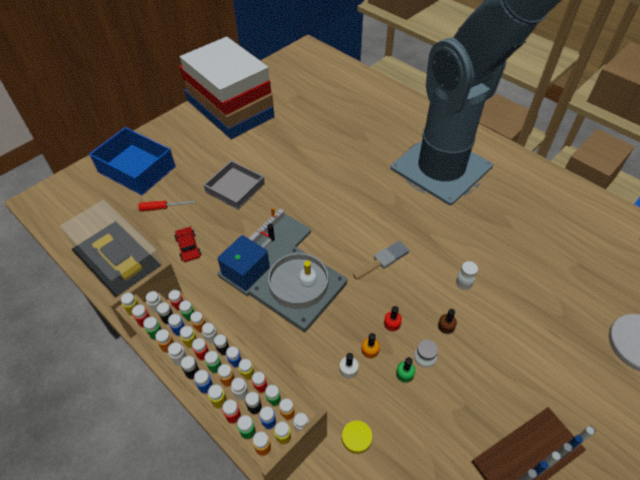

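Run:
```python
import cv2,numpy as np
im=cv2.imread("pics/top0.png")
a=cv2.resize(im[140:330,190:350],None,fx=2.5,fy=2.5,interpolation=cv2.INTER_CUBIC)
a=im[145:325,190:490]
cv2.imwrite("pics/c0.png",cv2.resize(a,(800,480),interpolation=cv2.INTER_CUBIC))
```

```text
(no output)
```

View pics/c0.png

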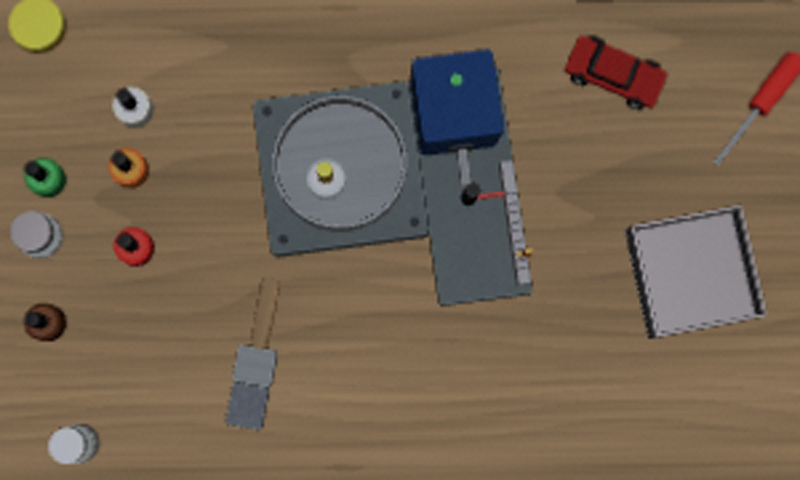

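The picture shows primer, orange, green, red and brown standing on the left, with blue and yellow absent. In crop pixels, the caps are at (123,97), (118,159), (36,170), (124,239) and (33,320). The pot centre is near (340,163), the empty's cap at (324,169), the tray at (696,272), the knob at (471,190) and the clip at (524,252).

```bash
cat >> h.py <<'E'
def world(dx,dy,zz,yaw=None):pass
def go(p,ax=None):
    """tool-frame shift (mm) to TCP p; turn (deg about tool y) so that jaw x lies along world angle ax(deg)"""
    s=r.read_state(); M=R.from_euler('xyz',s["eef_rot"]); d=M.inv().apply(np.array(p)-s["ee_pos"])
    out=[*np.round(d*1000,1)]
    if ax is not None:
        x=M.as_matrix()[:,0]; cur=np.degrees(np.arctan2(x[1],x[0])); e=(ax-cur+90)%180-90; out.append(('turn_y',round(-e,1)))
    return out
E
python3 - <<'E'
from h import *
np.set_printoptions(precision=4,suppress=True)
c=r.get_calibration("top")
for n,U,V,z in [("primer",123,97,.072),("primerbody",132,107,.025),("orange",118,159,.072),("green",36,170,.072),("red",124,239,.072),("brown",33,320,.072),("putty",33,232,.045),("empty",324,169,.108),("pot",340,163,.058),("knob",471,190,.1),("pointer",505,194,.05),("clip",525,252,.06),("tray",696,272,.032),("baseL",253,102,.03),("baseTR",410,82,.03),("baseBL",275,255,.03),("baseBR",428,236,.03),("glue",68,445,.07)]:
    print(n,px2w(c,190+U/2.6667,145+V/2.6667,z)[:2])
E
```

```text
primer [0.6523 0.2273]
primerbody [0.6532 0.227 ]
orange [0.5867 0.2316]
green [0.5764 0.3166]
red [0.5033 0.2243]
brown [0.4213 0.3163]
putty [0.5155 0.3258]
empty [0.5664 0.0177]
pot [0.5822 0.0026]
knob [ 0.5447 -0.129 ]
pointer [ 0.5487 -0.169 ]
clip [ 0.4863 -0.1867]
tray [ 0.4664 -0.3692]
baseL [0.6555 0.0958]
baseTR [ 0.6751 -0.0729]
baseBL [0.4899 0.0726]
baseBR [ 0.5082 -0.089 ]
glue [0.2953 0.2788]
```

```bash
python3 -c "
from h import *
print(go([.58,.0,.25],7))"
```

```text
[np.float64(-476.6), np.float64(-11.2), np.float64(-553.5), ('turn_y', np.float64(65.7))]
```

Request:
{"op": "carry_out", "data": {"deltas": [[[-0.477,-0.011,-0.553],[0,66,0],0.4],[[-0.477,-0.011,-0.553],[0,66,0],0.4],[[-0.477,-0.011,-0.553],[0,66,0],0.4],[[-0.477,-0.011,-0.553],[0,66,0],0.4],[[-0.477,-0.011,-0.553],[0,66,0],0.4],[[-0.477,-0.011,-0.553],[0,66,0],0.4],[[-0.477,-0.011,-0.553],[0,66,0],0.4],[[-0.477,-0.011,-0.553],[0,66,0],0.4]], "grip_force": 20}}

```text
t: 0.77
ee_pos: [0.3703, 0.3353, 0.2437]
eef_rot: [-1.571, 0.0, 0.262]
force: [1.1, 0.7, 0.4]
finger_gap: 0.0529
```

```bash
python3 -c "
from h import *
print(r.read_state()['ee_pos'],go([.58,.0,.25],7))"
```

```text
[0.37030468 0.33534824 0.24368658] [np.float64(115.7), np.float64(-6.4), np.float64(-378.2), ('turn_y', np.float64(8.0))]
```

Request:
{"op": "carry_out", "data": {"deltas": [[[0.116,-0.006,-0.378],[0,8,0],0.4],[[0.116,-0.006,-0.378],[0,8,0],0.4],[[0.116,-0.006,-0.378],[0,8,0],0.4],[[0.116,-0.006,-0.378],[0,8,0],0.4],[[0.116,-0.006,-0.378],[0,8,0],0.4],[[0.116,-0.006,-0.378],[0,8,0],0.4],[[0.116,-0.006,-0.378],[0,8,0],0.4],[[0.116,-0.006,-0.378],[0,8,0],0.4]]}}

```text
t: 1.43
ee_pos: [0.549, 0.0542, 0.2487]
eef_rot: [-1.571, 0.0, 0.129]
force: [-0.4, 1.0, -0.1]
finger_gap: 0.0529
```

```bash
python3 -c "
from h import *
print(r.read_state()['ee_pos'],go([.58,.0,.25],7))"
```

```text
[0.54900534 0.05422823 0.24869907] [np.float64(23.8), np.float64(-1.3), np.float64(-57.8), ('turn_y', np.float64(0.4))]
```

Request:
{"op": "carry_out", "data": {"deltas": [[[0.024,-0.001,-0.058],[0,0.4,0],0.4],[[0.024,-0.001,-0.058],[0,0.4,0],0.4],[[0.024,-0.001,-0.058],[0,0.4,0],0.4],[[0.024,-0.001,-0.058],[0,0.4,0],0.4],[[0.024,-0.001,-0.058],[0,0.4,0],0.4]]}}

```text
t: 1.85
ee_pos: [0.5791, 0.0029, 0.2493]
eef_rot: [-1.57, 0.001, 0.123]
force: [-0.7, 0.8, 0.2]
finger_gap: 0.053
```

```bash
python3 -c "
from h import *
import json
c=r.get_calibration('wrist');s=r.read_state();print(s['ee_pos'],s['eef_rot'],s['joint_velocities'].round(3))
snap('wrist','w1.png'); c['pose']=c['pose'].tolist(); json.dump(c,open('w1.json','w'));print(c)"
```

```text
[0.57906989 0.00289359 0.24930417] [-1.56984475e+00  1.17882229e-03  1.22572812e-01] [-0.023 -0.009 -0.009  0.005  0.001 -0.     0.003]
{'fov_y': 62.264880223660846, 'cx': 315.0264646571055, 'cy': 238.7408875376242, 'k1': -0.033775884179247935, 'pose': [[0.9925577614378555, 0.11653790347293487, 0.0353271462703234, 0.5701750462586103], [0.12177182116830344, -0.9478378780593965, -0.29457593330958687, 0.07907972826576352], [-0.0008448543227250961, 0.296685479877247, -0.9549748751936774, 0.39486742404819725], [0.0, 0.0, 0.0, 1.0]]}
```

View pics/w1.png

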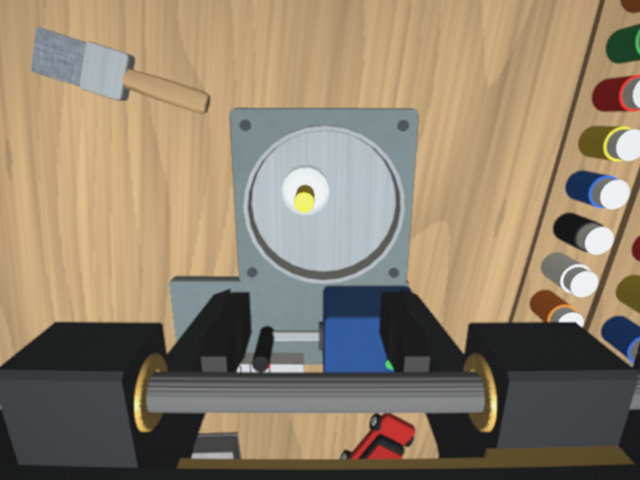

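The wrist view shows the pot rim centred near (325,204), the empty's cap at (304,203), the knob at (263,345), and base top edge parallel to the image. I'll overlay a model to check this.

```bash
python3 -c "
from h import *
import json
c=json.load(open('w1.json'));im=cv2.imread('pics/w1.png')
P=px2w(c,325,204,.058);print('pot',P)
print('empty',px2w(c,304,203,.108), 'edge', [px2w(c,u,v,.03)[:2] for u,v in((231,110),(418,109))])
# refine centre by rim edges via gradient search
g=cv2.GaussianBlur(cv2.cvtColor(im,6),(3,3),0).astype(float);gm=np.hypot(cv2.Sobel(g,-1,1,0),cv2.Sobel(g,-1,0,1))
th=np.linspace(0,2*np.pi,180)
def sc(x,y):
    t=0
    for rad,z in((.0665,.058),(.0705,.058)):
        p=np.array([w2px(c,[x+rad*np.cos(a),y+rad*np.sin(a),z]) for a in th]).astype(np.float32)
        t+=cv2.remap(gm.astype(np.float32),p[:,0].reshape(-1,1),p[:,1].reshape(-1,1),1).mean()
    return t
best=max((sc(P[0]+dx,P[1]+dy),P[0]+dx,P[1]+dy) for dx in np.arange(-.008,.0081,.001) for dy in np.arange(-.008,.0081,.001));print(best)
_,x,y=best
S=3;o=cv2.resize(im[90:300,220:430],None,fx=S,fy=S,interpolation=2)[:600]
for rad,z in((.0665,.058),(.0705,.058),(.0665,.036)):
    p=np.array([w2px(c,[x+rad*np.cos(a),y+rad*np.sin(a),z]) for a in th]); q=((p-[220,90]+.5)*S-.5).astype(int)
    for a in q[::3]: cv2.circle(o,tuple(map(int,a)),1,(0,0,255),-1)
cv2.imwrite('pics/w1o.png',o)"
```

```text
pot [0.58736477 0.00743608 0.058     ]
empty [0.5693829  0.01693007 0.108     ] edge [array([0.49605062, 0.07499199]), array([0.65884387, 0.09589358])]
(np.float32(260.57123), np.float64(0.5863647739586502), np.float64(0.0034360801667963244))
```

View pics/w1o.png

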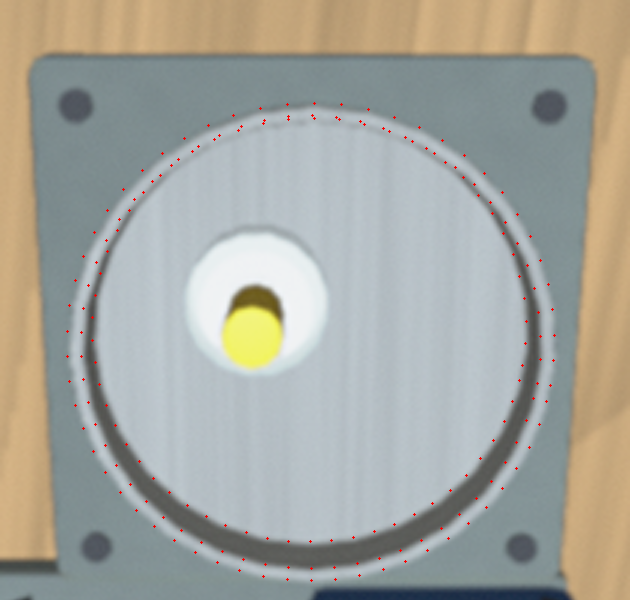

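```bash
python3 -c "
from h import *
print(go([.569,.017,.25],7),go([.569,.017,.074],7))"
```

```text
[np.float64(-8.3), np.float64(-0.6), np.float64(14.7), ('turn_y', np.float64(0.1))] [np.float64(-8.1), np.float64(175.4), np.float64(14.5), ('turn_y', np.float64(0.1))]
```

Request:
{"op": "carry_out", "data": {"deltas": [[[-0.008,0.0,0.0145],[0,0,0],0.4],[[-0.008,0.03,0.0145],[0,0,0],0.4],[[-0.008,0.07,0.0145],[0,0,0],0.4],[[-0.008,0.11,0.0145],[0,0,0],0.4],[[-0.008,0.145,0.0145],[0,0,0],0.4],[[-0.008,0.165,0.0145],[0,0,0],0.4],[[-0.008,0.175,0.0145],[0,0,0],0.4],[[-0.008,0.175,0.0145],[0,0,0],0.4]]}}

```text
t: 2.57
ee_pos: [0.5682, 0.0165, 0.073]
eef_rot: [-1.57, 0.004, 0.124]
force: [0.4, -0.9, 0.6]
finger_gap: 0.0528
```

Request:
{"op": "carry_out", "data": {"deltas": [[[0,0,0],[0,0,0],1],[[0,0,0],[0,0,0],1],[[0,0,0],[0,0,0],1],[[0,0,0],[0,0,0],1],[[0,0,0],[0,0,0],1],[[0,0,0],[0,0,0],1]], "grip_force": 20}}

```text
t: 3.07
ee_pos: [0.5703, 0.0151, 0.0754]
eef_rot: [-1.571, -0.001, 0.121]
force: [0.1, 0.3, -0.6]
finger_gap: 0.0156
```

Request:
{"op": "carry_out", "data": {"deltas": [[[0,-0.02,0],[0,0,0],1],[[0,-0.06,0],[0,0,0],1],[[0,-0.09,0],[0,0,0],1],[[0,-0.1,0],[0,0,0],1],[[0,-0.1,0],[0,0,0],1],[[0,-0.1,0],[0,0,0],1]]}}

```text
t: 3.57
ee_pos: [0.5698, 0.0152, 0.1745]
eef_rot: [-1.57, -0.0, 0.122]
force: [-0.2, 0.7, -0.8]
finger_gap: 0.0154
```

```bash
python3 -c "
from h import *
print(go([.467,-.369,.19],7))
snap('wrist','w2.png')"
```

```text
[np.float64(-148.7), np.float64(-15.7), np.float64(-368.9), ('turn_y', np.float64(-0.0))]
```

View pics/w2.png

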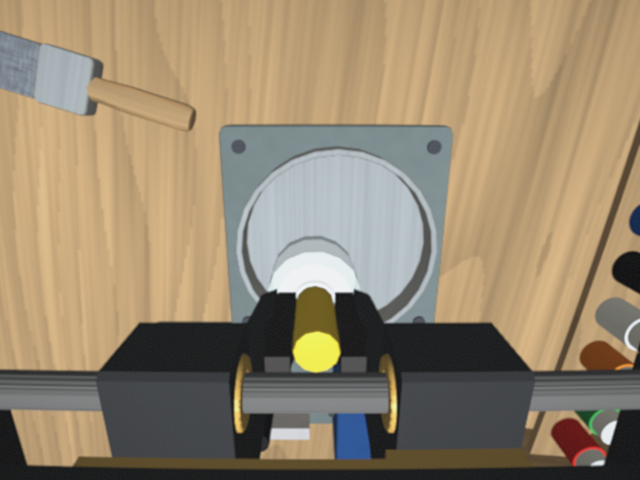

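The empty is held: its yellow cap top is at (316,351), its body hangs at (313,280), and the pot is now empty.

```bash
python3 -c "
from h import *
c=r.get_calibration('wrist');s=r.read_state();print(s['ee_pos'],px2w(c,316,351,s['ee_pos'][2]+.035),px2w(c,313,295,s['ee_pos'][2]-.007))"
```

```text
[0.56905195 0.01522849 0.17350979] [0.56919352 0.01998089 0.20850979] [0.56799787 0.01962473 0.16650979]
```

Request:
{"op": "carry_out", "data": {"deltas": [[[-0.149,-0.016,-0.369],[0,0,0],1],[[-0.149,-0.016,-0.369],[0,0,0],1],[[-0.149,-0.016,-0.369],[0,0,0],1],[[-0.149,-0.016,-0.369],[0,0,0],1],[[-0.149,-0.016,-0.369],[0,0,0],1],[[-0.149,-0.016,-0.369],[0,0,0],1],[[-0.149,-0.016,-0.369],[0,0,0],1],[[-0.149,-0.016,-0.369],[0,0,0],1]]}}

```text
t: 4.28
ee_pos: [0.4817, -0.3077, 0.1862]
eef_rot: [-1.569, 0.003, 0.122]
force: [0.9, -0.3, -0.6]
finger_gap: 0.0153
```

```bash
python3 -c "
from h import *
print(r.read_state()['ee_pos'],go([.467,-.369,.19],7))"
```

```text
[ 0.4817261  -0.30772612  0.18616189] [np.float64(-22.1), np.float64(-3.9), np.float64(-59.0), ('turn_y', np.float64(-0.0))]
```

Request:
{"op": "carry_out", "data": {"deltas": [[[-0.022,0.0,-0.059],[0,0,0],1],[[-0.022,0.02,-0.059],[0,0,0],1],[[-0.022,0.06,-0.059],[0,0,0],1],[[-0.022,0.1,-0.059],[0,0,0],1],[[-0.022,0.125,-0.059],[0,0,0],1],[[-0.022,0.138,-0.059],[0,0,0],1],[[-0.022,0.138,-0.059],[0,0,0],1],[[-0.022,0.138,-0.059],[0,0,0],1]]}}

```text
t: 4.95
ee_pos: [0.4684, -0.3678, 0.0497]
eef_rot: [-1.57, 0.001, 0.121]
force: [0.1, -0.7, 0.6]
finger_gap: 0.0154
```

Request:
{"op": "carry_out", "data": {"deltas": [[[0,0.002,0],[0,0,0],0.6],[[0,0.002,0],[0,0,0],0.4],[[0,0.002,0],[0,0,0],0.4],[[0,-0.03,0],[0,0,0],0.4],[[0,-0.07,0],[0,0,0],0.4],[[0,-0.11,0],[0,0,0],0.4],[[0,-0.15,0],[0,0,0],0.4],[[0,-0.19,0],[0,0,0],0.4]]}}

```text
t: 5.62
ee_pos: [0.4688, -0.3679, 0.2433]
eef_rot: [-1.572, -0.001, 0.121]
force: [1.0, -0.3, -0.2]
finger_gap: 0.053
```

```bash
python3 -c "
from h import *
print(r.read_state()['ee_pos'],go([.62,.225,.25],7))"
```

```text
[ 0.46878659 -0.36792299  0.24325278] [np.float64(221.8), np.float64(-7.0), np.float64(570.3), ('turn_y', np.float64(-0.1))]
```

Request:
{"op": "carry_out", "data": {"deltas": [[[0.143,-0.05,0.601],[0,0,0],0.4],[[0.143,-0.05,0.601],[0,0,0],0.4],[[0.143,-0.05,0.601],[0,0,0],0.4],[[0.143,-0.05,0.601],[0,0,0],0.4],[[0.143,-0.05,0.601],[0,0,0],0.4],[[0.143,-0.05,0.601],[0,0,0],0.4],[[0.143,-0.05,0.601],[0,0,0],0.4],[[0.143,-0.05,0.601],[0,0,0],0.4]]}}

```text
t: 6.28
ee_pos: [0.5061, -0.0358, 0.2684]
eef_rot: [-1.57, -0.002, 0.121]
force: [0.6, -1.0, 0.3]
finger_gap: 0.0529
```

```bash
python3 -c "
from h import *
print(r.read_state()['ee_pos'],go([.545,.23,.3],7))"
```

```text
[ 0.50613419 -0.0357668   0.26844156] [np.float64(70.8), np.float64(-31.3), np.float64(259.1), ('turn_y', np.float64(-0.1))]
```

Request:
{"op": "carry_out", "data": {"deltas": [[[0.071,-0.031,0.259],[0,0,0],0.4],[[0.071,-0.031,0.259],[0,0,0],0.4],[[0.071,-0.031,0.259],[0,0,0],0.4],[[0.071,-0.031,0.259],[0,0,0],0.4],[[0.071,-0.031,0.259],[0,0,0],0.4],[[0.071,-0.031,0.259],[0,0,0],0.4],[[0.071,-0.031,0.259],[0,0,0],0.4],[[0.071,-0.031,0.259],[0,0,0],0.4]]}}

```text
t: 6.95
ee_pos: [0.5448, 0.2349, 0.2992]
eef_rot: [-1.567, -0.002, 0.13]
force: [-0.8, 0.1, -0.3]
finger_gap: 0.0529
```

Request:
{"op": "carry_out", "data": {"deltas": [[[0,0,0],[0,0,0],0.4],[[0,0,0],[0,0,0],0.4],[[0,0,0],[0,0,0],0.4],[[0,0,0],[0,0,0],0.4]]}}

```text
t: 7.28
ee_pos: [0.5454, 0.2261, 0.2984]
eef_rot: [-1.571, -0.0, 0.119]
force: [-0.2, 0.2, 0.2]
finger_gap: 0.0529
```

```bash
python3 -c "
from h import *
import json
c=r.get_calibration('wrist');print(r.read_state()['ee_pos'])
snap('wrist','w3.png');c['pose']=c['pose'].tolist(); json.dump(c,open('w3.json','w'))"
```

```text
[0.54541795 0.22610644 0.29836697]
```

View pics/w3.png

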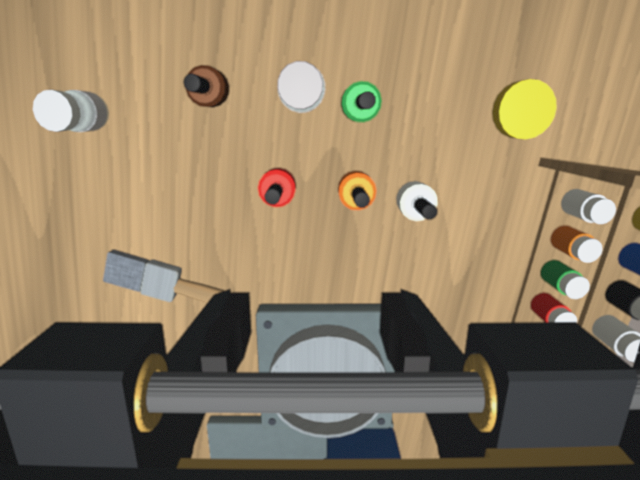

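The wrist view shows cap tops at primer (430,211), orange (362,199), red (272,197), green (367,100) and brown (193,82). The putty jar is at (301,86) beside green.

```bash
python3 -c "
from h import *
import json
np.set_printoptions(precision=4,suppress=True)
c=json.load(open('w3.json'))
for n,u,v,b in(('primer',430,211,(418,202)),('orange',362,199,(356,191)),('red',272,197,(277,188)),('green',367,100,(361,102)),('brown',193,82,(206,86)),('putty',301,86,(301,86))): print(n,px2w(c,u,v,.072)[:2],px2w(c,*b,.03)[:2])
print(go([.652,.227,.25],7))
y=np.radians(7.2)
for a in(0,30,150,210,330): print(a, .5864+.043*np.cos(y+np.radians(a)), .0034+.043*np.sin(y+np.radians(a)))
"
```

```text
primer [0.6571 0.2281] [0.656  0.2278]
orange [0.5902 0.2319] [0.5887 0.2316]
red [0.505  0.2237] [0.5058 0.225 ]
green [0.5811 0.3209] [0.5805 0.3204]
brown [0.4269 0.318 ] [0.4274 0.3175]
putty [0.5216 0.3256] [0.5199 0.3282]
[np.float64(105.9), np.float64(48.4), np.float64(-12.1), ('turn_y', np.float64(-0.2))]
0 0.6290609321565226 0.008789329043265083
30 0.6206507864750405 0.029397761939082116
150 0.5467598844816945 0.020063170217440418
210 0.5521492135249596 -0.02259776193908213
330 0.6260401155183055 -0.013263170217440438
```

Request:
{"op": "carry_out", "data": {"deltas": [[[0.04,0.01,-0.004],[0,0,0],0.4],[[0.08,0.02,-0.008],[0,0,0],0.4],[[0.11,0.04,-0.012],[0,0,0],0.4],[[0.11,0.08,-0.012],[0,0,0],0.4],[[0.11,0.12,-0.012],[0,0,0],0.4],[[0.11,0.15,-0.012],[0,0,0],0.4],[[0.11,0.16,-0.012],[0,0,0],0.4],[[0.11,0.16,-0.012],[0,0,0],0.4]]}}

```text
t: 8.0
ee_pos: [0.6541, 0.2281, 0.1352]
eef_rot: [-1.572, 0.005, 0.121]
force: [-0.8, -0.0, -0.5]
finger_gap: 0.0531
```

```bash
python3 -c "
from h import *
print(go([.6565,.228,.039],7))
print(r.read_state()['ee_pos'])"
```

```text
[np.float64(2.9), np.float64(96.2), np.float64(-0.3), ('turn_y', np.float64(-0.1))]
[0.65405366 0.22811823 0.13524026]
```

Request:
{"op": "carry_out", "data": {"deltas": [[[0.002,0.03,0],[0,0,0],0.4],[[0.002,0.06,0],[0,0,0],0.4],[[0.002,0.085,0],[0,0,0],0.4],[[0.002,0.097,0],[0,0,0],0.4],[[0.002,0.097,0],[0,0,0],0.4],[[0.002,0.097,0],[0,0,0],0.4]]}}

```text
t: 8.5
ee_pos: [0.6592, 0.2298, 0.043]
eef_rot: [-1.57, -0.002, 0.121]
force: [-0.6, 0.2, 0.3]
finger_gap: 0.0528
```

Request:
{"op": "carry_out", "data": {"deltas": [[[0,0,0],[0,0,0],1],[[0,0,0],[0,0,0],1],[[0,0,0],[0,0,0],1],[[0,0,0],[0,0,0],1],[[0,0,0],[0,0,0],1],[[0,0,0],[0,0,0],1]], "grip_force": 25}}

```text
t: 9.0
ee_pos: [0.6579, 0.2296, 0.0414]
eef_rot: [-1.571, -0.0, 0.121]
force: [0.6, -0.4, -1.7]
finger_gap: 0.0154
```

Request:
{"op": "carry_out", "data": {"deltas": [[[0,-0.02,0],[0,0,0],1],[[0,-0.06,0],[0,0,0],1],[[0,-0.09,0],[0,0,0],1],[[0,-0.12,0],[0,0,0],1],[[0,-0.12,0],[0,0,0],1],[[0,-0.12,0],[0,0,0],1]]}}

```text
t: 9.5
ee_pos: [0.659, 0.2299, 0.1631]
eef_rot: [-1.57, -0.004, 0.121]
force: [-0.8, -0.5, -1.4]
finger_gap: 0.0149
```

```bash
python3 -c "
from h import *
print(go([.5864,.0034,.16],7))
print(r.read_state()['ee_pos'])"
```

```text
[np.float64(-99.5), np.float64(2.5), np.float64(-216.0), ('turn_y', np.float64(-0.0))]
[0.65902063 0.22989459 0.16309299]
```

Request:
{"op": "carry_out", "data": {"deltas": [[[-0.0995,0,-0.2145],[0,0,0],1],[[-0.0995,0,-0.2145],[0,0,0],1],[[-0.0995,0,-0.2145],[0,0,0],1],[[-0.0995,0,-0.2145],[0,0,0],1],[[-0.0995,0,-0.2145],[0,0,0],1],[[-0.0995,0,-0.2145],[0,0,0],1],[[-0.0995,0,-0.2145],[0,0,0],1],[[-0.0995,0,-0.2145],[0,0,0],1]]}}

```text
t: 10.17
ee_pos: [0.5836, 0.0024, 0.1599]
eef_rot: [-1.571, 0.003, 0.117]
force: [-0.2, 1.0, -1.3]
finger_gap: 0.015
```

Request:
{"op": "carry_out", "data": {"deltas": [[[0,0,0],[0,0,0],1],[[0,0,0],[0,0,0],1],[[0,0,0],[0,0,0],1],[[0,0,0],[0,0,0],1]]}}

```text
t: 10.5
ee_pos: [0.5852, 0.0059, 0.1607]
eef_rot: [-1.571, 0.0, 0.123]
force: [-0.8, -0.5, -0.2]
finger_gap: 0.0149
```

```bash
python3 -c "
from h import *
print(go([.5864,.005,.078],7))
print(r.read_state()['ee_pos'])"
```

```text
[np.float64(1.1), np.float64(82.7), np.float64(-1.1), ('turn_y', np.float64(0.1))]
[0.58519243 0.00594186 0.16072161]
```

Request:
{"op": "carry_out", "data": {"deltas": [[[0.001,0.03,-0.001],[0,0,0],1],[[0.001,0.06,-0.001],[0,0,0],1],[[0.001,0.075,-0.001],[0,0,0],1],[[0.001,0.083,-0.001],[0,0,0],1],[[0.001,0.083,-0.001],[0,0,0],1],[[0.001,0.083,-0.001],[0,0,0],1],[[0.001,0.083,-0.001],[0,0,0],1]]}}

```text
t: 11.08
ee_pos: [0.5869, 0.0041, 0.0786]
eef_rot: [-1.571, -0.001, 0.122]
force: [-0.2, 0.3, -1.5]
finger_gap: 0.0151
```

Request:
{"op": "carry_out", "data": {"deltas": [[[0,0,0],[0,0,0],0.7],[[0,0,0],[0,0,0],0.6],[[0,0,0],[0,0,0],0.6],[[0,-0.03,0],[0,0,0],0.6],[[0,-0.07,0],[0,0,0],0.5],[[0,-0.11,0],[0,0,0],0.4],[[0,-0.15,0],[0,0,0],0.4],[[0,-0.17,0],[0,0,0],0.4]]}}

```text
t: 11.75
ee_pos: [0.5882, 0.0034, 0.2534]
eef_rot: [-1.571, -0.007, 0.121]
force: [1.0, -0.1, -0.5]
finger_gap: 0.0528
```

```bash
cat > pot.py <<'E'
from h import *
import sys
c=r.get_calibration('wrist');im=r.capture('wrist');x0,y0=.5864,.0034
o=im[:,:,::-1].copy()
for q in([x0,y0,.108],):
    u=w2px(c,q); cv2.drawMarker(o,tuple(map(int,u.round())),(255,0,255),0,7,1)
for rad,z in((.0665,.058),):
    for a in np.linspace(0,2*np.pi,60,endpoint=False):
        cv2.circle(o,tuple(map(int,w2px(c,[x0+rad*np.cos(a),y0+rad*np.sin(a),z]).round())),0,(0,0,255),-1)
u=w2px(c,[x0,y0,.08]).astype(int); a=max(u[0]-125,0); b=max(u[1]-125,0)
print('crop',a,b,w2px(c,[x0,y0,.108]),r.read_state()['ee_pos'])
cv2.imwrite('pics/'+sys.argv[1],cv2.resize(o[b:b+200,a:a+250],None,fx=3,fy=3,interpolation=2))
E
python3 pot.py p1.png; python3 -c "
from h import *
print(go([.590,.232,.16],7),go([.590,.232,.040],7))"
```

```text
crop 185 87 [310.86403606 221.03314558] [0.58967561 0.00350043 0.25573092]
[np.float64(26.8), np.float64(96.0), np.float64(226.8), ('turn_y', np.float64(-0.1))] [np.float64(25.5), np.float64(216.0), np.float64(226.8), ('turn_y', np.float64(-0.1))]
```

View pics/p1.png

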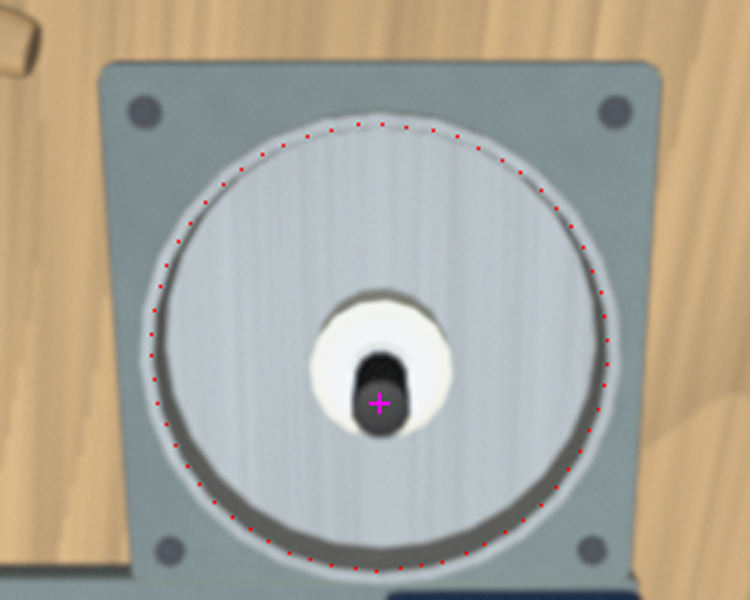

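The primer's cap top sits at (381,409) in the crop, within 2 mm of the projected pot axis at (379,403), and the rim overlay matches. Next is orange.

Request:
{"op": "carry_out", "data": {"deltas": [[[0.026,0.0,0.227],[0,0,0],0.4],[[0.026,0.0,0.227],[0,0,0],0.4],[[0.026,0.02,0.227],[0,0,0],0.4],[[0.026,0.04,0.227],[0,0,0],0.4],[[0.026,0.07,0.227],[0,0,0],0.4],[[0.026,0.1,0.227],[0,0,0],0.4],[[0.026,0.1,0.227],[0,0,0],0.4],[[0.026,0.1,0.227],[0,0,0],0.4]]}}

```text
t: 12.47
ee_pos: [0.5805, 0.2354, 0.1432]
eef_rot: [-1.571, 0.008, 0.127]
force: [-1.3, 0.0, -0.6]
finger_gap: 0.0527
```

Request:
{"op": "carry_out", "data": {"deltas": [[[0,0,0],[0,0,0],0.4],[[0,0,0],[0,0,0],0.4],[[0,0,0],[0,0,0],0.4]]}}

```text
t: 12.72
ee_pos: [0.5862, 0.2306, 0.1502]
eef_rot: [-1.571, -0.003, 0.119]
force: [-0.2, -1.4, -0.0]
finger_gap: 0.0529
```

```bash
python3 -c "
from h import *
print(go([.5895,.232,.040],7)); print(r.read_state()['ee_pos'])"; python3 -c "
from h import *
c=r.get_calibration('top'); im=r.capture('top')[:,:,::-1]
cv2.imwrite('pics/top1.png',cv2.resize(im[145:325,190:490],(800,480),interpolation=2))"
```

```text
[np.float64(3.1), np.float64(110.2), np.float64(1.0), ('turn_y', np.float64(-0.2))]
[0.58622696 0.23061681 0.15020229]
```

Request:
{"op": "carry_out", "data": {"deltas": [[[0.002,0.03,0],[0,0,0],0.4],[[0.002,0.06,0],[0,0,0],0.4],[[0.002,0.09,0],[0,0,0],0.4],[[0.002,0.11,0],[0,0,0],0.4],[[0.002,0.11,0],[0,0,0],0.4],[[0.002,0.11,0],[0,0,0],0.4],[[0.002,0.11,0],[0,0,0],0.4]]}}

```text
t: 13.35
ee_pos: [0.5882, 0.2324, 0.0402]
eef_rot: [-1.57, -0.003, 0.121]
force: [0.4, 0.1, -0.4]
finger_gap: 0.053
```

Request:
{"op": "carry_out", "data": {"deltas": [[[0,0,0],[0,0,0],1],[[0,0,0],[0,0,0],1],[[0,0,0],[0,0,0],1],[[0,0,0],[0,0,0],1],[[0,0,0],[0,0,0],1],[[0,0,0],[0,0,0],1]]}}

```text
t: 13.85
ee_pos: [0.5869, 0.2327, 0.0384]
eef_rot: [-1.571, -0.001, 0.121]
force: [-0.1, -0.7, -1.2]
finger_gap: 0.0152
```

Request:
{"op": "carry_out", "data": {"deltas": [[[0,-0.02,0],[0,0,0],1],[[0,-0.06,0],[0,0,0],1],[[0,-0.1,0],[0,0,0],1],[[0,-0.13,0],[0,0,0],1],[[0,-0.13,0],[0,0,0],1],[[0,-0.13,0],[0,0,0],1]]}}

```text
t: 14.35
ee_pos: [0.5874, 0.2329, 0.1697]
eef_rot: [-1.57, -0.003, 0.122]
force: [-0.2, 0.7, -1.9]
finger_gap: 0.0154
```

```bash
python3 -c "
from h import *
print(go([.6248,-.0160,.17],7))
print(r.read_state()['ee_pos'])"
```

```text
[np.float64(7.0), np.float64(-0.6), np.float64(-251.6), ('turn_y', np.float64(-0.0))]
[0.58739798 0.23291394 0.16971147]
```

Request:
{"op": "carry_out", "data": {"deltas": [[[0.007,0,-0.251],[0,0,0],1],[[0.007,0,-0.251],[0,0,0],1],[[0.007,0,-0.251],[0,0,0],1],[[0.007,0,-0.251],[0,0,0],1],[[0.007,0,-0.251],[0,0,0],1],[[0.007,0,-0.251],[0,0,0],1],[[0.007,0,-0.251],[0,0,0],1],[[0.007,0,-0.251],[0,0,0],1]]}}

```text
t: 15.02
ee_pos: [0.6225, -0.0201, 0.1661]
eef_rot: [-1.572, 0.004, 0.115]
force: [0.1, -0.1, -1.4]
finger_gap: 0.0153
```

Request:
{"op": "carry_out", "data": {"deltas": [[[0,0,0],[0,0,0],1],[[0,0,0],[0,0,0],1],[[0,0,0],[0,0,0],1],[[0,0,0],[0,0,0],1],[[0,0,0],[0,0,0],1]]}}

```text
t: 15.43
ee_pos: [0.6237, -0.0146, 0.1679]
eef_rot: [-1.57, 0.0, 0.123]
force: [0.0, 0.1, -0.5]
finger_gap: 0.0155
```

```bash
python3 -c "
from h import *
print(go([.6248,-.015,.075],7))
print(r.read_state()['ee_pos'])"
```

```text
[np.float64(1.0), np.float64(92.9), np.float64(-0.6), ('turn_y', np.float64(0.1))]
[ 0.6237418  -0.01459883  0.16794316]
```

Request:
{"op": "carry_out", "data": {"deltas": [[[0.001,0.03,-0.001],[0,0,0],1],[[0.001,0.06,-0.001],[0,0,0],1],[[0.001,0.08,-0.001],[0,0,0],1],[[0.001,0.09,-0.001],[0,0,0],1],[[0.001,0.093,-0.001],[0,0,0],1],[[0.001,0.093,-0.001],[0,0,0],1],[[0.001,0.093,-0.001],[0,0,0],1]]}}

```text
t: 16.02
ee_pos: [0.6257, -0.0167, 0.0762]
eef_rot: [-1.571, -0.001, 0.121]
force: [-0.9, -0.5, -1.5]
finger_gap: 0.0155
```

Request:
{"op": "carry_out", "data": {"deltas": [[[0,0,0],[0,0,0],0.72],[[0,0,0],[0,0,0],0.72],[[0,0,0],[0,0,0],0.72],[[0,-0.03,0],[0,0,0],0.72],[[0,-0.06,0],[0,0,0],0.6],[[0,-0.09,0],[0,0,0],0.4],[[0,-0.11,0],[0,0,0],0.4],[[0,-0.11,0],[0,0,0],0.4]]}}

```text
t: 16.68
ee_pos: [0.6282, -0.0171, 0.1906]
eef_rot: [-1.572, -0.009, 0.121]
force: [-0.4, -0.4, 0.0]
finger_gap: 0.049
```

```bash
python3 -c "
from h import *
print(go([.505,.2245,.16],7),r.read_state()['ee_pos'])"
```

```text
[np.float64(-93.4), np.float64(29.5), np.float64(254.7), ('turn_y', np.float64(-0.1))] [ 0.62819294 -0.01709158  0.19056849]
```

Request:
{"op": "carry_out", "data": {"deltas": [[[-0.092,0.0,0.254],[0,0,0],0.4],[[-0.092,0.0,0.254],[0,0,0],0.4],[[-0.092,0.0,0.254],[0,0,0],0.4],[[-0.092,0.0,0.254],[0,0,0],0.4],[[-0.092,0.01,0.254],[0,0,0],0.4],[[-0.092,0.03,0.254],[0,0,0],0.4],[[-0.092,0.04,0.254],[0,0,0],0.4],[[-0.092,0.04,0.254],[0,0,0],0.4]]}}

```text
t: 17.35
ee_pos: [0.4973, 0.2301, 0.1416]
eef_rot: [-1.569, 0.006, 0.131]
force: [-1.5, 0.0, -0.8]
finger_gap: 0.0531
```

Request:
{"op": "carry_out", "data": {"deltas": [[[0,0,0],[0,0,0],0.4],[[0,0,0],[0,0,0],0.4],[[0,0,0],[0,0,0],0.4],[[0,0,0],[0,0,0],0.4],[[0,0,0],[0,0,0],0.4]]}}

```text
t: 17.77
ee_pos: [0.5038, 0.2232, 0.1456]
eef_rot: [-1.571, -0.001, 0.119]
force: [-0.2, -0.1, -0.5]
finger_gap: 0.0526
```

```bash
python3 -c "
from h import *
print(go([.5055,.2245,.04],7),r.read_state()['ee_pos'])"
```

```text
[np.float64(1.7), np.float64(105.6), np.float64(1.1), ('turn_y', np.float64(-0.2))] [0.50382641 0.22319691 0.14563916]
```

Request:
{"op": "carry_out", "data": {"deltas": [[[0.002,0.03,0],[0,0,0],0.4],[[0.002,0.06,0],[0,0,0],0.4],[[0.002,0.09,0],[0,0,0],0.4],[[0.002,0.105,0],[0,0,0],0.4],[[0.002,0.105,0],[0,0,0],0.4],[[0.002,0.105,0],[0,0,0],0.4],[[0.002,0.105,0],[0,0,0],0.4]]}}

```text
t: 18.35
ee_pos: [0.506, 0.2245, 0.0413]
eef_rot: [-1.57, -0.002, 0.121]
force: [0.2, -0.4, 0.5]
finger_gap: 0.053
```

Request:
{"op": "carry_out", "data": {"deltas": [[[0,0,0],[0,0,0],1],[[0,0,0],[0,0,0],1],[[0,0,0],[0,0,0],1],[[0,0,0],[0,0,0],1],[[0,0,0],[0,0,0],1],[[0,0,0],[0,0,0],1]]}}

```text
t: 18.85
ee_pos: [0.5049, 0.2246, 0.0402]
eef_rot: [-1.571, -0.0, 0.121]
force: [1.0, 0.4, -1.2]
finger_gap: 0.0154
```

Request:
{"op": "carry_out", "data": {"deltas": [[[0,-0.02,0],[0,0,0],1],[[0,-0.06,0],[0,0,0],1],[[0,-0.1,0],[0,0,0],1],[[0,-0.13,0],[0,0,0],1],[[0,-0.13,0],[0,0,0],1],[[0,-0.13,0],[0,0,0],1]]}}

```text
t: 19.35
ee_pos: [0.5058, 0.2251, 0.1716]
eef_rot: [-1.569, -0.003, 0.122]
force: [-0.3, -0.2, -0.5]
finger_gap: 0.0154
```

```bash
python3 -c "
from h import *
print(go([.554,-.0249,.17],7))
print(r.read_state()['ee_pos'])"
```

```text
[np.float64(17.6), np.float64(1.2), np.float64(-254.0), ('turn_y', np.float64(-0.0))]
[0.50575184 0.22511424 0.17156743]
```

Request:
{"op": "carry_out", "data": {"deltas": [[[0.0175,0,-0.254],[0,0,0],1],[[0.0175,0,-0.254],[0,0,0],1],[[0.0175,0,-0.254],[0,0,0],1],[[0.0175,0,-0.254],[0,0,0],1],[[0.0175,0,-0.254],[0,0,0],1],[[0.0175,0,-0.254],[0,0,0],1],[[0.0175,0,-0.254],[0,0,0],1],[[0.0175,0,-0.254],[0,0,0],1]]}}

```text
t: 20.02
ee_pos: [0.5519, -0.0295, 0.1684]
eef_rot: [-1.572, 0.003, 0.115]
force: [-0.5, -0.4, -0.3]
finger_gap: 0.0151
```

Request:
{"op": "carry_out", "data": {"deltas": [[[0,0,0],[0,0,0],1],[[0,0,0],[0,0,0],1],[[0,0,0],[0,0,0],1],[[0,0,0],[0,0,0],1],[[0,0,0],[0,0,0],1]]}}

```text
t: 20.43
ee_pos: [0.5529, -0.0242, 0.1699]
eef_rot: [-1.57, 0.0, 0.123]
force: [0.1, -0.6, -1.1]
finger_gap: 0.0153
```

```bash
python3 -c "
from h import *
print(go([.554,-.025,.077],7))
print(r.read_state()['ee_pos'])"
```

```text
[np.float64(1.0), np.float64(92.9), np.float64(-0.9), ('turn_y', np.float64(0.1))]
[ 0.55286947 -0.02421688  0.1699361 ]
```

Request:
{"op": "carry_out", "data": {"deltas": [[[0.001,0.03,-0.001],[0,0,0],1],[[0.001,0.06,-0.001],[0,0,0],1],[[0.001,0.08,-0.001],[0,0,0],1],[[0.001,0.09,-0.001],[0,0,0],1],[[0.001,0.093,-0.001],[0,0,0],1],[[0.001,0.093,-0.001],[0,0,0],1],[[0.001,0.093,-0.001],[0,0,0],1]]}}

```text
t: 21.02
ee_pos: [0.5548, -0.0262, 0.0778]
eef_rot: [-1.571, -0.001, 0.122]
force: [0.8, 0.5, -0.4]
finger_gap: 0.0149
```

Request:
{"op": "carry_out", "data": {"deltas": [[[0,0,0],[0,0,0],0.72],[[0,0,0],[0,0,0],0.72],[[0,0,0],[0,0,0],0.72],[[0,-0.03,0],[0,0,0],0.72],[[0,-0.06,0],[0,0,0],0.6],[[0,-0.09,0],[0,0,0],0.5],[[0,-0.13,0],[0,0,0],0.5],[[0,-0.15,0],[0,0,0],0.5]]}}

```text
t: 21.68
ee_pos: [0.5557, -0.0267, 0.2315]
eef_rot: [-1.571, -0.005, 0.121]
force: [1.0, 0.3, 0.0]
finger_gap: 0.0437
```

Request:
{"op": "carry_out", "data": {"deltas": [[[0,0,0.04],[0,0,0],0.5],[[0,0,0.07],[0,0,0],0.5],[[0,0,0.07],[0,0,0],0.5],[[0,0,0.07],[0,0,0],0.5],[[0,0,0.07],[0,0,0],0.5],[[0,0,0.07],[0,0,0],0.5]]}}

```text
t: 22.18
ee_pos: [0.5457, 0.0417, 0.2271]
eef_rot: [-1.572, -0.0, 0.12]
force: [0.3, -0.7, -0.2]
finger_gap: 0.0441
```

```bash
python3 pot.py p2.png; python3 -c "
from h import *
print(go([.581,.3207,.16],57),r.read_state()['q'])
c=r.get_calibration('top'); im=r.capture('top')[:,:,::-1]
cv2.imwrite('pics/t2.png',cv2.resize(im[145:325,190:490],(800,480),interpolation=2))
a=cv2.imread('pics/t2.png')[:,:450];b=cv2.imread('pics/p2.png');b=cv2.resize(b,(350,int(350*b.shape[0]/b.shape[1])))
o=np.zeros((480,800,3),np.uint8);o[:,:450]=a;o[:b.shape[0],450:]=b;cv2.imwrite('pics/m2.png',o)"
```

```text
crop 234 147 [363.90484122 287.45732087] [0.54571928 0.04160466 0.22707913]
[np.float64(68.2), np.float64(66.9), np.float64(273.0), ('turn_y', np.float64(-50.2))] [-0.42898959  0.3870325   0.3445598   1.84109119 -0.15764274  0.94016433
  0.10459545]
```

View pics/m2.png

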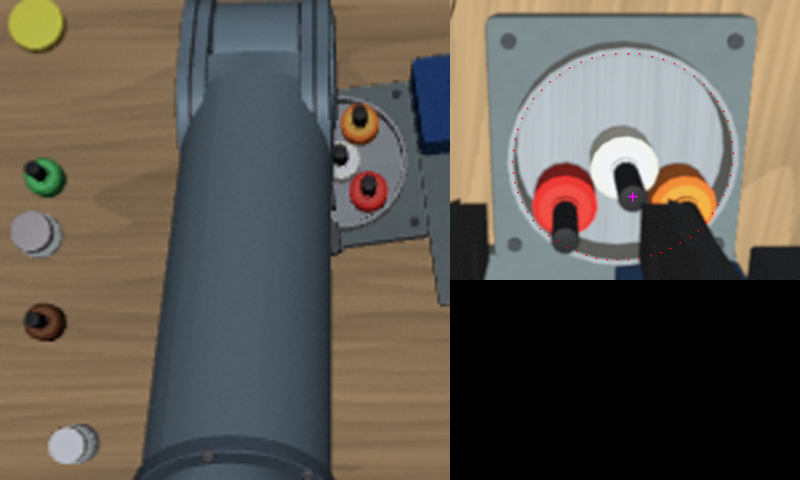

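Primer, orange and red stand in the pot: primer's cap is on the axis mark, red is lower left, orange lower right. Green (36,170) and brown (33,320) haven't moved. Next is green.

Request:
{"op": "carry_out", "data": {"deltas": [[[0.068,0.0,0.273],[0,-50,0],0.5],[[0.068,0.0,0.273],[0,-50,0],0.5],[[0.068,0.0,0.273],[0,-50,0],0.5],[[0.068,0.0,0.273],[0,-50,0],0.5],[[0.068,0.02,0.273],[0,-50,0],0.5],[[0.068,0.05,0.273],[0,-50,0],0.5],[[0.068,0.07,0.273],[0,-50,0],0.5],[[0.068,0.07,0.273],[0,-50,0],0.5]]}}

```text
t: 22.95
ee_pos: [0.5776, 0.3264, 0.1529]
eef_rot: [-1.567, 0.002, 1.004]
force: [-1.8, -0.8, -0.8]
finger_gap: 0.0445
```

Request:
{"op": "carry_out", "data": {"deltas": [[[0,0,0],[0,0,0],0.5],[[0,0,0],[0,0,0],0.5],[[0,0,0],[0,0,0],0.5],[[0,0,0],[0,0,0],0.5],[[0,0,0],[0,0,0],0.5],[[0,0,0],[0,0,0],0.5]]}}

```text
t: 23.45
ee_pos: [0.5809, 0.3214, 0.1584]
eef_rot: [-1.572, -0.001, 0.992]
force: [0.8, 0.1, 0.2]
finger_gap: 0.0439
```

```bash
python3 -c "
from h import *
print(go([.581,.3207,.04],57),r.read_state()['ee_pos'])"
```

```text
[np.float64(-0.7), np.float64(118.4), np.float64(-0.4), ('turn_y', np.float64(-0.2))] [0.58085724 0.32144422 0.15837377]
```

Request:
{"op": "carry_out", "data": {"deltas": [[[0,0.03,0],[0,0,0],0.5],[[0,0.06,0],[0,0,0],0.5],[[0,0.09,0],[0,0,0],0.5],[[0,0.11,0],[0,0,0],0.5],[[0,0.118,0],[0,0,0],0.5],[[0,0.118,0],[0,0,0],0.5],[[0,0.118,0],[0,0,0],0.5],[[0,0.118,0],[0,0,0],0.5]]}}

```text
t: 24.12
ee_pos: [0.5814, 0.323, 0.041]
eef_rot: [-1.572, -0.003, 0.994]
force: [0.5, 0.2, 0.4]
finger_gap: 0.0437
```

Request:
{"op": "carry_out", "data": {"deltas": [[[0,0,0],[0,0,0],1],[[0,0,0],[0,0,0],1],[[0,0,0],[0,0,0],1],[[0,0,0],[0,0,0],1],[[0,0,0],[0,0,0],1],[[0,0,0],[0,0,0],1]]}}

```text
t: 24.62
ee_pos: [0.5802, 0.3224, 0.0394]
eef_rot: [-1.571, -0.0, 0.994]
force: [-0.0, -1.0, 2.6]
finger_gap: 0.0154
```

Request:
{"op": "carry_out", "data": {"deltas": [[[0,-0.02,0],[0,0,0],1],[[0,-0.06,0],[0,0,0],1],[[0,-0.1,0],[0,0,0],1],[[0,-0.13,0],[0,0,0],1],[[0,-0.14,0],[0,0,0],1],[[0,-0.14,0],[0,0,0],1]]}}

```text
t: 25.12
ee_pos: [0.5817, 0.3233, 0.1823]
eef_rot: [-1.573, -0.005, 0.994]
force: [0.4, 0.1, -0.4]
finger_gap: 0.0152
```

```bash
python3 -c "
from h import *
print(go([.6188,.0317,.18],7))
print(r.read_state()['ee_pos'])"
```

```text
[np.float64(-224.2), np.float64(1.6), np.float64(-190.1), ('turn_y', np.float64(49.9))]
[0.58174646 0.32327195 0.18227503]
```

Request:
{"op": "carry_out", "data": {"deltas": [[[-0.224,0,-0.189],[0,50,0],1],[[-0.224,0,-0.189],[0,50,0],1],[[-0.224,0,-0.189],[0,50,0],1],[[-0.224,0,-0.189],[0,50,0],1],[[-0.224,0,-0.189],[0,50,0],1],[[-0.224,0,-0.189],[0,50,0],1],[[-0.224,0,-0.189],[0,50,0],1],[[-0.224,0,-0.189],[0,50,0],1]]}}

```text
t: 25.78
ee_pos: [0.6154, 0.0197, 0.1773]
eef_rot: [-1.578, 0.003, 0.104]
force: [-0.5, -1.0, -0.3]
finger_gap: 0.0151
```

Request:
{"op": "carry_out", "data": {"deltas": [[[0,0,0],[0,0,0],1],[[0,0,0],[0,0,0],1],[[0,0,0],[0,0,0],1],[[0,0,0],[0,0,0],1],[[0,0,0],[0,0,0],1],[[0,0,0],[0,0,0],1],[[0,0,0],[0,0,0],1]]}}

```text
t: 26.37
ee_pos: [0.6163, 0.0322, 0.1791]
eef_rot: [-1.571, -0.0, 0.123]
force: [0.5, 1.0, -0.3]
finger_gap: 0.0151
```

```bash
python3 -c "
from h import *
print(go([.6188,.033,.0755],7))
print(r.read_state()['ee_pos'])"
```

```text
[np.float64(2.5), np.float64(103.6), np.float64(0.5), ('turn_y', np.float64(0.0))]
[0.6163381  0.03215862 0.17910554]
```

Lower, release, rise, then head for brown.

Request:
{"op": "carry_out", "data": {"deltas": [[[0.002,0.03,0],[0,0,0],1],[[0.002,0.06,0],[0,0,0],1],[[0.002,0.08,0],[0,0,0],1],[[0.002,0.095,0],[0,0,0],1],[[0.002,0.103,0],[0,0,0],1],[[0.002,0.104,0],[0,0,0],1],[[0.002,0.104,0],[0,0,0],1],[[0.002,0.104,0],[0,0,0],1]]}}

```text
t: 27.03
ee_pos: [0.6188, 0.0319, 0.0756]
eef_rot: [-1.571, -0.001, 0.122]
force: [-0.3, -0.1, -0.5]
finger_gap: 0.0151
```

Request:
{"op": "carry_out", "data": {"deltas": [[[0,0,0],[0,0,0],0.72],[[0,0,0],[0,0,0],0.72],[[0,0,0],[0,0,0],0.72],[[0,-0.03,0],[0,0,0],0.72],[[0,-0.06,0],[0,0,0],0.6],[[0,-0.09,0],[0,0,0],0.4],[[0,-0.11,0],[0,0,0],0.4],[[0,-0.11,0],[0,0,0],0.4]]}}

```text
t: 27.7
ee_pos: [0.6214, 0.0318, 0.1901]
eef_rot: [-1.571, -0.008, 0.121]
force: [0.6, 0.3, 0.3]
finger_gap: 0.0492
```

```bash
python3 -c "
from h import *
print(go([.4272,.3178,.16],7),r.read_state()['ee_pos'])"
```

```text
[np.float64(-158.4), np.float64(28.8), np.float64(307.4), ('turn_y', np.float64(-0.1))] [0.62136604 0.0317505  0.19014665]
```

Request:
{"op": "carry_out", "data": {"deltas": [[[-0.157,0.0,0.307],[0,0,0],0.4],[[-0.157,0.0,0.307],[0,0,0],0.4],[[-0.157,0.0,0.307],[0,0,0],0.4],[[-0.157,0.0,0.307],[0,0,0],0.4],[[-0.157,0.0,0.307],[0,0,0],0.4],[[-0.157,0.0,0.307],[0,0,0],0.4],[[-0.157,0.01,0.307],[0,0,0],0.4],[[-0.157,0.03,0.307],[0,0,0],0.4]]}}

```text
t: 28.37
ee_pos: [0.4336, 0.3074, 0.1641]
eef_rot: [-1.568, -0.003, 0.122]
force: [0.5, 1.2, -0.5]
finger_gap: 0.0532
```

```bash
python3 -c "
from h import *
print(go([.4272,.3178,.15],7),r.read_state()['ee_pos'])"
```

```text
[np.float64(-5.2), np.float64(14.1), np.float64(11.1), ('turn_y', np.float64(0.0))] [0.43363883 0.30739162 0.16409987]
```

Request:
{"op": "carry_out", "data": {"deltas": [[[-0.005,0.01,0.011],[0,0,0],0.4],[[-0.005,0.01,0.011],[0,0,0],0.4],[[-0.005,0.01,0.011],[0,0,0],0.4],[[-0.005,0.01,0.011],[0,0,0],0.4],[[-0.005,0.01,0.011],[0,0,0],0.4],[[-0.005,0.01,0.011],[0,0,0],0.4]]}}

```text
t: 28.87
ee_pos: [0.4293, 0.3133, 0.1532]
eef_rot: [-1.571, -0.001, 0.118]
force: [0.7, -0.0, 0.1]
finger_gap: 0.0529
```

```bash
python3 -c "
from h import *
print(go([.4272,.3178,.04],7),r.read_state()['ee_pos'])
im=r.capture('top')[:,:,::-1]
cv2.imwrite('pics/t3.png',cv2.resize(im[145:325,190:490],(800,480),interpolation=2))"
```

```text
[np.float64(-1.7), np.float64(113.2), np.float64(4.7), ('turn_y', np.float64(-0.2))] [0.42931261 0.3133107  0.15324449]
```

Request:
{"op": "carry_out", "data": {"deltas": [[[-0.002,0.03,0.004],[0,0,0],0.4],[[-0.002,0.06,0.004],[0,0,0],0.4],[[-0.002,0.09,0.004],[0,0,0],0.4],[[-0.002,0.11,0.004],[0,0,0],0.4],[[-0.002,0.113,0.004],[0,0,0],0.4],[[-0.002,0.113,0.004],[0,0,0],0.4],[[-0.002,0.113,0.004],[0,0,0],0.4]]}}

```text
t: 29.5
ee_pos: [0.4264, 0.3185, 0.0407]
eef_rot: [-1.57, -0.001, 0.121]
force: [-0.2, -0.1, -0.3]
finger_gap: 0.053
```

Request:
{"op": "carry_out", "data": {"deltas": [[[0,0,0],[0,0,0],1],[[0,0,0],[0,0,0],1],[[0,0,0],[0,0,0],1],[[0,0,0],[0,0,0],1],[[0,0,0],[0,0,0],1],[[0,0,0],[0,0,0],1]]}}

```text
t: 30.0
ee_pos: [0.4254, 0.3185, 0.0399]
eef_rot: [-1.571, -0.0, 0.122]
force: [1.3, 0.9, -2.0]
finger_gap: 0.0155
```

Request:
{"op": "carry_out", "data": {"deltas": [[[0,-0.02,0],[0,0,0],1],[[0,-0.06,0],[0,0,0],1],[[0,-0.1,0],[0,0,0],1],[[0,-0.13,0],[0,0,0],1],[[0,-0.14,0],[0,0,0],1],[[0,-0.14,0],[0,0,0],1]]}}

```text
t: 30.5
ee_pos: [0.4267, 0.3196, 0.1821]
eef_rot: [-1.568, -0.004, 0.121]
force: [0.4, 1.4, -1.2]
finger_gap: 0.0155
```

```bash
python3 -c "
from h import *
print(go([.548,.0228,.18],7))
print(r.read_state()['ee_pos'])"
```

```text
[np.float64(84.5), np.float64(1.4), np.float64(-309.3), ('turn_y', np.float64(-0.0))]
[0.42666694 0.3195681  0.18207997]
```

Request:
{"op": "carry_out", "data": {"deltas": [[[0.0845,0,-0.309],[0,0,0],1],[[0.0845,0,-0.309],[0,0,0],1],[[0.0845,0,-0.309],[0,0,0],1],[[0.0845,0,-0.309],[0,0,0],1],[[0.0845,0,-0.309],[0,0,0],1],[[0.0845,0,-0.309],[0,0,0],1],[[0.0845,0,-0.309],[0,0,0],1],[[0.0845,0,-0.309],[0,0,0],1]]}}

```text
t: 31.17
ee_pos: [0.5462, 0.0173, 0.1775]
eef_rot: [-1.573, 0.003, 0.118]
force: [-0.3, -0.1, -0.1]
finger_gap: 0.015
```

Request:
{"op": "carry_out", "data": {"deltas": [[[0,0,0],[0,0,0],1],[[0,0,0],[0,0,0],1],[[0,0,0],[0,0,0],1],[[0,0,0],[0,0,0],1],[[0,0,0],[0,0,0],1],[[0,0,0],[0,0,0],1],[[0,0,0],[0,0,0],1]]}}

```text
t: 31.75
ee_pos: [0.5465, 0.0229, 0.1796]
eef_rot: [-1.571, 0.0, 0.123]
force: [-0.4, 0.1, -1.8]
finger_gap: 0.0151
```

```bash
python3 -c "
from h import *
print(go([.548,.0235,.0765],7))
print(r.read_state()['ee_pos'])"
```

```text
[np.float64(1.6), np.float64(103.1), np.float64(0.4), ('turn_y', np.float64(0.0))]
[0.54650301 0.02288568 0.17962   ]
```

Request:
{"op": "carry_out", "data": {"deltas": [[[0.001,0.03,0],[0,0,0],1],[[0.001,0.06,0],[0,0,0],1],[[0.001,0.08,0],[0,0,0],1],[[0.001,0.095,0],[0,0,0],1],[[0.001,0.103,0],[0,0,0],1],[[0.001,0.104,0],[0,0,0],1],[[0.001,0.104,0],[0,0,0],1],[[0.001,0.104,0],[0,0,0],1]]}}

```text
t: 32.42
ee_pos: [0.5482, 0.0223, 0.0762]
eef_rot: [-1.571, -0.001, 0.122]
force: [0.2, 0.4, -0.6]
finger_gap: 0.0153
```

Request:
{"op": "carry_out", "data": {"deltas": [[[0,0,0],[0,0,0],0.72],[[0,0,0],[0,0,0],0.72],[[0,0,0],[0,0,0],0.72],[[0,-0.03,0],[0,0,0],0.72],[[0,-0.06,0],[0,0,0],0.6],[[0,-0.1,0],[0,0,0],0.4],[[0,-0.14,0],[0,0,0],0.4],[[0,-0.175,0],[0,0,0],0.4]]}}

```text
t: 33.08
ee_pos: [0.5479, 0.0219, 0.2535]
eef_rot: [-1.571, -0.002, 0.121]
force: [0.2, 0.4, -0.2]
finger_gap: 0.049
```

Request:
{"op": "carry_out", "data": {"deltas": [[[0.02,-0.02,-0.04],[0,0,0],0.4],[[0.02,-0.03,-0.06],[0,0,0],0.4],[[0.02,-0.03,-0.06],[0,0,0],0.4],[[0.02,-0.03,-0.06],[0,0,0],0.4],[[0.02,-0.03,-0.06],[0,0,0],0.4],[[0.02,-0.03,-0.06],[0,0,0],0.4]]}}

```text
t: 33.58
ee_pos: [0.5741, -0.0336, 0.2798]
eef_rot: [-1.57, 0.002, 0.123]
force: [0.1, 0.0, -0.3]
finger_gap: 0.0527
```

```bash
python3 -c "
from h import *
import json
c=r.get_calibration('wrist');im=snap('wrist','w4.png');print(r.read_state()['ee_pos'],w2px(c,[.5864,.0034,.108]))
c['pose']=c['pose'].tolist(); json.dump(c,open('w4.json','w'))"
```

```text
[ 0.57411168 -0.03356688  0.27979154] [335.99008665 170.12289764]
```

View pics/w4.png

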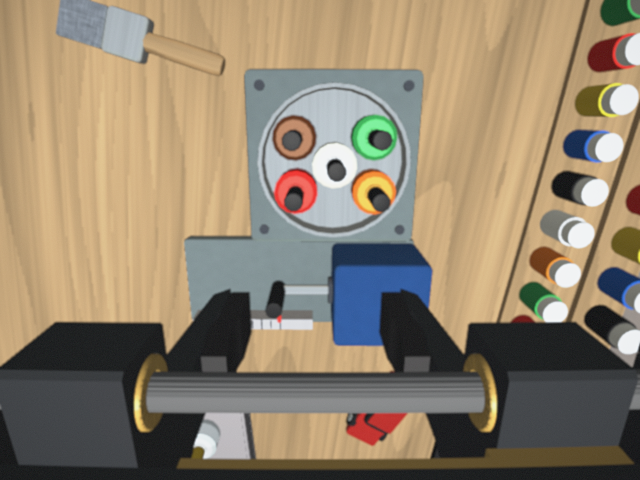

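All five bottles stand in the pot in a honeycomb. Primer's cap is at (336,171) against the axis at (336,170); the others are at brown (291,140), green (380,140), red (293,202) and orange (380,202). The empty is in the tray.

```bash
python3 -c "
from h import *
import json
c=json.load(open('w4.json'))
for n,u,v in(('p',336,171),('br',291,140),('g',380,140),('red',293,202),('o',380,202)):
    d=px2w(c,u,v,.108)[:2]-[.5864,.0034]; print(n,(d*1000).round(1),round(1000*np.hypot(*d),1))
print(go([.525,-.155,.24],7))"
```

```text
p [ 0.1 -0.7] 0.7
br [-37.9  18.8] 42.4
g [30.8 27.4] 41.2
red [-31.2 -29.8] 43.1
o [ 39.1 -21.1] 44.4
[np.float64(-63.6), np.float64(39.8), np.float64(-114.5), ('turn_y', np.float64(0.1))]
```

Request:
{"op": "carry_out", "data": {"deltas": [[[-0.064,0.04,-0.1145],[0,0,0],0.4],[[-0.064,0.04,-0.1145],[0,0,0],0.4],[[-0.064,0.04,-0.1145],[0,0,0],0.4],[[-0.064,0.04,-0.1145],[0,0,0],0.4],[[-0.064,0.04,-0.1145],[0,0,0],0.4],[[-0.064,0.04,-0.1145],[0,0,0],0.4],[[-0.064,0.04,-0.1145],[0,0,0],0.4],[[-0.064,0.04,-0.1145],[0,0,0],0.4]]}}

```text
t: 34.3
ee_pos: [0.5263, -0.1542, 0.2409]
eef_rot: [-1.57, -0.001, 0.125]
force: [-0.5, -0.7, 1.4]
finger_gap: 0.0529
```

```bash
python3 -c "
from h import *
import json
c=r.get_calibration('wrist');im=snap('wrist','w5.png');print(r.read_state()['ee_pos'])
cv2.imwrite('pics/w5c.png',cv2.resize(im[100:330,180:480,::-1],None,fx=2.6,fy=2.6,interpolation=2))
c['pose']=c['pose'].tolist(); json.dump(c,open('w5.json','w'))"
```

```text
[ 0.52615152 -0.15452068  0.24088331]
```

View pics/w5c.png

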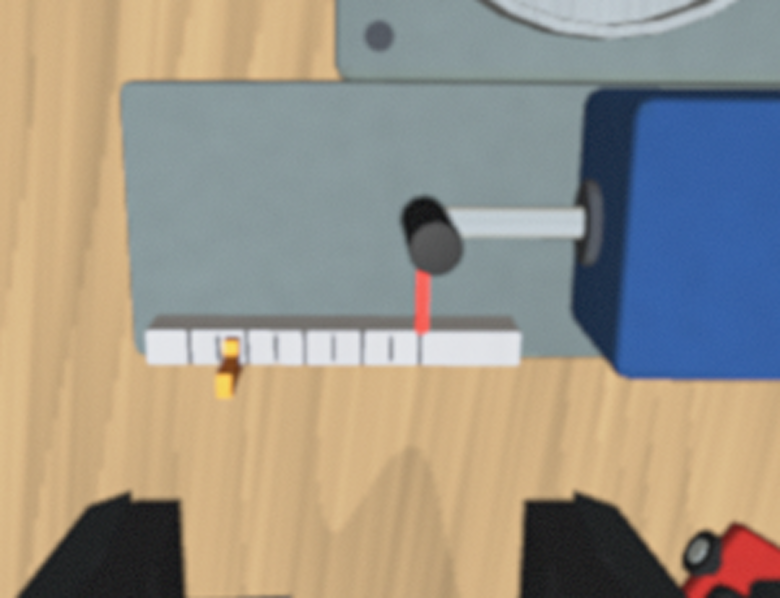

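The crop shows the knob top at (437,249), the pointer tip at (422,330), the clip top at (224,385) and the clip's lower piece at (231,348). The strip's tick lines run from 190 to 420.

```bash
python3 -c "
from h import *
import json
c=json.load(open('w5.json'));y=np.radians(7.2)
Rm=np.array([[np.cos(y),np.sin(y)],[-np.sin(y),np.cos(y)]])
def s(n,U,V,z):
    p=px2w(c,180+(U+.5)/2.6-.5,100+(V+.5)/2.6-.5,z); print(n,p.round(4),(Rm@(p[:2]-[.5864,.0034])*1000).round(1))
s('knob',437,249,.1);s('ptr',422,330,.05);s('cliptop',224,385,.07);s('clip mid-low',231,348,.05);s('cliptop.06',224,385,.06)
s('t0',420,345,.04);s('t1',363,345,.04);s('t4',190,345,.04)
s('boxfront',637,102,.095);s('boxfrontbottom',575,310,.03)
print(go([.5,-.13,.12],7))
"
```

```text
knob [ 0.5479 -0.1306  0.1   ] [ -55.  -128.1]
ptr [ 0.5524 -0.1678  0.05  ] [ -55.2 -165.6]
cliptop [ 0.4895 -0.1886  0.07  ] [-120.2 -178.4]
clip mid-low [ 0.4889 -0.1821  0.05  ] [-119.9 -171.8]
cliptop.06 [ 0.4886 -0.1921  0.06  ] [-121.5 -181.7]
t0 [ 0.5536 -0.176   0.04  ] [ -55.1 -173.8]
t1 [ 0.5338 -0.1784  0.04  ] [ -75.  -173.8]
t4 [ 0.4738 -0.1859  0.04  ] [-135.5 -173.7]
boxfront [ 0.5971 -0.084   0.095 ] [ -0.3 -88. ]
boxfrontbottom [ 0.6076 -0.1591  0.03  ] [   0.7 -163.8]
[np.float64(-23.0), np.float64(120.9), np.float64(27.5), ('turn_y', np.float64(0.1))]
```

Request:
{"op": "carry_out", "data": {"deltas": [[[0.0245,0.0,0.02],[0,0,0],0.5],[[0.0245,0.03,0.02],[0,0,0],0.5],[[0.0245,0.06,0.02],[0,0,0],0.5],[[0.0245,0.07,0.02],[0,0,0],0.5],[[0.0245,0.07,0.02],[0,0,0],0.5],[[0.0245,0.07,0.02],[0,0,0],0.5],[[0.0245,0.07,0.02],[0,0,0],0.5],[[0.0245,0.07,0.02],[0,0,0],0.5]]}}

```text
t: 35.02
ee_pos: [0.5481, -0.134, 0.1723]
eef_rot: [-1.571, -0.003, 0.121]
force: [-0.4, -0.1, -0.2]
finger_gap: 0.0441
```

```bash
python3 -c "
from h import *
print(go([.548,-.132,.068],7.2),r.read_state()['ee_pos'])"
```

```text
[np.float64(-0.2), np.float64(104.3), np.float64(2.1), ('turn_y', np.float64(-0.3))] [ 0.54812416 -0.1340475   0.1723491 ]
```

Request:
{"op": "carry_out", "data": {"deltas": [[[0,0.03,0.001],[0,0,0],0.5],[[0,0.06,0.001],[0,0,0],0.5],[[0,0.085,0.001],[0,0,0],0.5],[[0,0.1,0.001],[0,0,0],0.5],[[0,0.104,0.001],[0,0,0],0.5],[[0,0.104,0.001],[0,0,0],0.5],[[0,0.104,0.001],[0,0,0],0.5],[[0,0.104,0.001],[0,0,0],0.5]]}}

```text
t: 35.68
ee_pos: [0.5482, -0.133, 0.0683]
eef_rot: [-1.572, -0.003, 0.121]
force: [-0.1, 0.7, -0.8]
finger_gap: 0.0439
```

Request:
{"op": "carry_out", "data": {"deltas": [[[0,0,0],[0,0,0],1],[[0,0,0],[0,0,0],1],[[0,0,0],[0,0,0],1],[[0,0,0],[0,0,0],1],[[0,0,0],[0,0,0],1],[[0,0,0],[0,0,0],1]], "grip_force": 35}}

```text
t: 36.18
ee_pos: [0.5476, -0.1326, 0.067]
eef_rot: [-1.571, -0.001, 0.122]
force: [1.6, -0.3, 1.2]
finger_gap: 0.0146
```

```bash
python3 -c "
from h import *
s=r.read_state();print(s['ee_pos'],s['finger_gap'],s['force'])
y=np.radians(7.2);print(go(s['ee_pos']-.0645*np.array([np.cos(y),np.sin(y),0])))"
```

```text
[ 0.54757541 -0.13259215  0.06695417] 0.014556471765899399 [ 1.62497219 -0.25997415  1.24685601]
[np.float64(-64.5), np.float64(-0.1), np.float64(-0.3)]
```

Request:
{"op": "carry_out", "data": {"deltas": [[[-0.004,0,0],[0,0,0],1],[[-0.008,0,0],[0,0,0],1],[[-0.012,0,0],[0,0,0],1],[[-0.016,0,0],[0,0,0],1],[[-0.02,0,0],[0,0,0],1],[[-0.024,0,0],[0,0,0],1],[[-0.028,0,0],[0,0,0],1],[[-0.032,0,0],[0,0,0],1]]}}

```text
t: 36.85
ee_pos: [0.5188, -0.1361, 0.0671]
eef_rot: [-1.573, -0.007, 0.123]
force: [11.5, 0.9, -10.2]
finger_gap: 0.0149
```

Request:
{"op": "carry_out", "data": {"deltas": [[[-0.004,0,0],[0,0,0],1],[[-0.008,0,0],[0,0,0],1],[[-0.012,0,0],[0,0,0],1],[[-0.016,0,0],[0,0,0],1],[[-0.02,0,0],[0,0,0],1],[[-0.022,0,0],[0,0,0],1],[[-0.024,0,0],[0,0,0],1],[[-0.024,0,0],[0,0,0],1]]}}

```text
t: 37.52
ee_pos: [0.4945, -0.1391, 0.0671]
eef_rot: [-1.572, -0.006, 0.123]
force: [9.9, 1.0, -7.7]
finger_gap: 0.0148
```

```bash
python3 -c "
from h import *
s=r.read_state();p=s['ee_pos']-[.5476,-.1326,.067];y=np.radians(7.2);print(p@[np.cos(y),np.sin(y),0],p,s['finger_gap'],s['force'])"
```

```text
-0.05350578192648763 [-5.31156108e-02 -6.45482059e-03  5.28899561e-05] 0.014836860910864693 [ 9.9474807   0.98576968 -7.71907271]
```

Request:
{"op": "carry_out", "data": {"deltas": [[[-0.003,0,0],[0,0,0],1],[[-0.005,0,0],[0,0,0],1],[[-0.007,0,0],[0,0,0],1],[[-0.009,0,0],[0,0,0],1],[[-0.01,0,0],[0,0,0],1],[[-0.01,0,0],[0,0,0],1]]}}

```text
t: 38.02
ee_pos: [0.4849, -0.1402, 0.067]
eef_rot: [-1.573, -0.006, 0.123]
force: [9.9, 0.7, -8.5]
finger_gap: 0.0146
```

```bash
python3 -c "
from h import *
s=r.read_state();p=s['ee_pos']-[.5476,-.1326,.067];y=np.radians(7.2);print(p@[np.cos(y),np.sin(y),0],s['finger_gap'],s['force'])
a=r.capture('wrist')[200:440,200:440,::-1];b=r.capture('scene')[190:270,230:310,::-1]
cv2.imwrite('pics/m6.png',np.hstack([cv2.resize(a,(400,400),interpolation=2),cv2.resize(b,(400,400),interpolation=2)]))"
```

```text
-0.06317465756672386 0.01455163234698647 [ 9.85210527  0.74998867 -8.47365336]
```

View pics/m6.png

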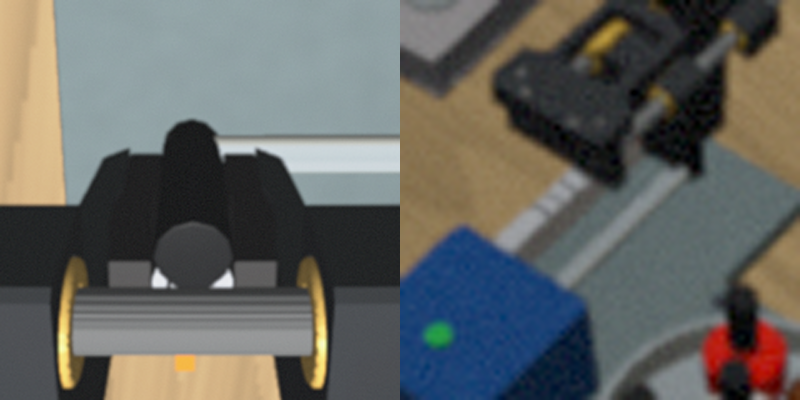

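The knob is in the jaws with its top at (193,253), and the clip top shows at (185,363), nearly in line.

```bash
python3 -c "
from h import *
c=r.get_calibration('wrist');y=np.radians(7.2);e=np.array([np.cos(y),np.sin(y)])
f=lambda u,v,z:(px2w(c,200+u/1.6667-.3,200+v/1.6667-.3,z)[:2]-[.5864,.0034])@e
print(f(193,253,.1),f(185,363,.07),f(185,363,.067),(r.read_state()['ee_pos'][:2]-[.5864,.0034])@e)"
```

```text
-0.11849015466984673 -0.12054676568044027 -0.12057718745256542 -0.11877700575462614
```

Request:
{"op": "carry_out", "data": {"deltas": [[[-0.001,0,0],[0,0,0],1],[[-0.0015,0,0],[0,0,0],1],[[-0.0015,0,0],[0,0,0],1],[[-0.0015,0,0],[0,0,0],1],[[-0.0015,0,0],[0,0,0],1],[[-0.0015,0,0],[0,0,0],1],[[-0.0015,0,0],[0,0,0],1],[[-0.0015,0,0],[0,0,0],1]]}}

```text
t: 38.78
ee_pos: [0.4834, -0.1404, 0.0671]
eef_rot: [-1.573, -0.006, 0.123]
force: [9.7, 1.5, -8.8]
finger_gap: 0.0147
```

Request:
{"op": "carry_out", "data": {"deltas": [[[0,0,0],[0,0,0],1],[[0,0,0],[0,0,0],1],[[0,0,0],[0,0,0],1],[[0,0,0],[0,0,0],1],[[0,0,0],[0,0,0],1],[[0,0,0],[0,0,0],1],[[0,0,0],[0,0,0],1],[[0,0,0],[0,0,0],1]]}}

```text
t: 39.45
ee_pos: [0.4834, -0.1404, 0.067]
eef_rot: [-1.572, -0.006, 0.123]
force: [10.5, 1.6, -8.3]
finger_gap: 0.0149
```

Request:
{"op": "carry_out", "data": {"deltas": [[[0,0,0],[0,0,0],0.4],[[0,0,0],[0,0,0],0.4],[[0,0,0],[0,0,0],0.4],[[0,-0.01,0],[0,0,0],0.4],[[0,-0.02,0],[0,0,0],0.4],[[0,-0.035,0],[0,0,0],0.4],[[0,-0.06,0],[0,0,0],0.4],[[0,-0.1,0],[0,0,0],0.4]]}}

```text
t: 40.12
ee_pos: [0.4769, -0.1404, 0.1656]
eef_rot: [-1.569, 0.007, 0.121]
force: [0.3, 0.7, 0.5]
finger_gap: 0.0528
```

Request:
{"op": "carry_out", "data": {"deltas": [[[-0.03,-0.04,0],[0,0,0],0.4],[[-0.06,-0.08,0],[0,0,0],0.4],[[-0.06,-0.1,0],[0,0,0],0.4],[[-0.06,-0.1,0.04],[0,0,0],0.4],[[-0.06,-0.1,0.05],[0,0,0],0.4],[[-0.06,-0.1,0.05],[0,0,0],0.4],[[-0.06,-0.1,0.05],[0,0,0],0.4],[[-0.06,-0.1,0.05],[0,0,0],0.4]]}}

```text
t: 40.78
ee_pos: [0.4138, -0.0994, 0.2666]
eef_rot: [-1.571, 0.001, 0.12]
force: [0.7, 0.6, -0.7]
finger_gap: 0.0527
```

Request:
{"op": "carry_out", "data": {"deltas": [[[0,0,0],[0,0,0],0.4],[[0,0,0],[0,0,0],0.4],[[0,0,0],[0,0,0],0.4],[[0,0,0],[0,0,0],0.4],[[0,0,0],[0,0,0],0.4],[[0,0,0],[0,0,0],0.4],[[0,0,0],[0,0,0],0.4],[[0,0,0],[0,0,0],0.4]]}}

```text
t: 41.45
ee_pos: [0.4143, -0.0985, 0.2667]
eef_rot: [-1.571, 0.0, 0.121]
force: [0.9, 0.9, 1.0]
finger_gap: 0.0526
```

Request:
{"op": "carry_out", "data": {"deltas": [[[0,0,0],[0,0,0],0.4],[[0,0,0],[0,0,0],0.4],[[0,0,0],[0,0,0],0.4],[[0,0,0],[0,0,0],0.4],[[0,0,0],[0,0,0],0.4],[[0,0,0],[0,0,0],0.4],[[0,0,0],[0,0,0],0.4],[[0,0,0],[0,0,0],0.4]]}}

```text
t: 42.12
ee_pos: [0.4143, -0.0985, 0.2667]
eef_rot: [-1.571, -0.0, 0.121]
force: [0.6, 0.1, 0.3]
finger_gap: 0.0528
```

Request:
{"op": "carry_out", "data": {"deltas": [[[0,0,0],[0,0,0],0.4],[[0,0,0],[0,0,0],0.4],[[0,0,0],[0,0,0],0.4],[[0,0,0],[0,0,0],0.4],[[0,0,0],[0,0,0],0.4],[[0,0,0],[0,0,0],0.4],[[0,0,0],[0,0,0],0.4],[[0,0,0],[0,0,0],0.4]]}}

```text
t: 42.78
ee_pos: [0.4143, -0.0985, 0.2667]
eef_rot: [-1.571, 0.0, 0.121]
force: [0.2, -0.4, -0.2]
finger_gap: 0.0528
```

Request:
{"op": "carry_out", "data": {"deltas": [[[0,0,0],[0,0,0],0.4],[[0,0,0],[0,0,0],0.4],[[0,0,0],[0,0,0],0.4],[[0,0,0],[0,0,0],0.4],[[0,0,0],[0,0,0],0.4],[[0,0,0],[0,0,0],0.4],[[0,0,0],[0,0,0],0.4],[[0,0,0],[0,0,0],0.4]]}}

```text
t: 43.45
ee_pos: [0.4143, -0.0985, 0.2667]
eef_rot: [-1.571, -0.0, 0.121]
force: [-0.6, -0.6, 0.4]
finger_gap: 0.0532
```

```bash
python3 -c "
from h import *
print(r.read_state()['ee_pos'])
a=r.capture('scene')[150:330,170:410,::-1];b=r.capture('wrist')[:,:,::-1]
cv2.imwrite('pics/m7.png',np.vstack([cv2.resize(a,(400,300),interpolation=2),cv2.resize(b,(400,300),interpolation=3)]))"
```

```text
[ 0.41432068 -0.09847956  0.26668614]
```

View pics/m7.png

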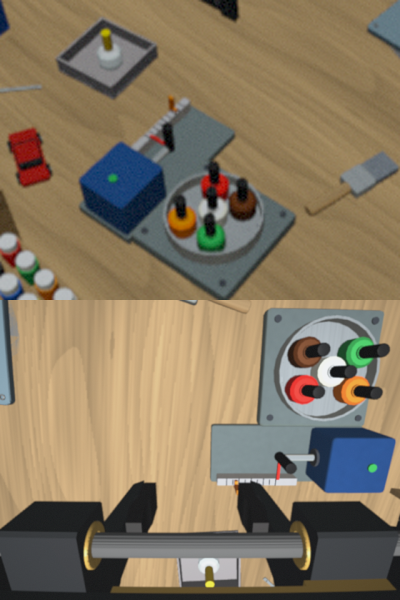

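The empty stands in the tray, the five bottles are upright in the pot, the clip is in place and the knob is back towards the box. I'll wait a little, check the knob numerically and hand in.

Request:
{"op": "carry_out", "data": {"deltas": [[[0,0,0],[0,0,0],0.4],[[0,0,0],[0,0,0],0.4],[[0,0,0],[0,0,0],0.4],[[0,0,0],[0,0,0],0.4],[[0,0,0],[0,0,0],0.4],[[0,0,0],[0,0,0],0.4],[[0,0,0],[0,0,0],0.4],[[0,0,0],[0,0,0],0.4]]}}

```text
t: 44.22
ee_pos: [0.4143, -0.0985, 0.2667]
eef_rot: [-1.571, -0.0, 0.121]
force: [0.0, 0.2, -0.2]
finger_gap: 0.0529
```

Request:
{"op": "carry_out", "data": {"deltas": [[[0,0,0],[0,0,0],0.4],[[0,0,0],[0,0,0],0.4],[[0,0,0],[0,0,0],0.4],[[0,0,0],[0,0,0],0.4],[[0,0,0],[0,0,0],0.4],[[0,0,0],[0,0,0],0.4],[[0,0,0],[0,0,0],0.4],[[0,0,0],[0,0,0],0.4]]}}

```text
t: 44.88
ee_pos: [0.4143, -0.0985, 0.2667]
eef_rot: [-1.571, -0.0, 0.121]
force: [-0.1, 0.5, -0.7]
finger_gap: 0.0529
```

```bash
python3 -c "
from h import *
c=r.get_calibration('wrist');im=r.capture('wrist')
u=w2px(c,[.5479,-.1306,.1]);v=w2px(c,[.5524,-.1678,.05]);o=im[220:320,380:520,::-1].copy()
for p in(u,v): cv2.drawMarker(o,tuple(map(int,(p-[380,220]).round())),(0,255,0),0,5,1)
cv2.imwrite('pics/e.png',cv2.resize(o,None,fx=5,fy=5,interpolation=2));print(u,v)"
```

```text
[466.36938193 269.71859523] [443.86040883 286.09751255]
```

View pics/e.png

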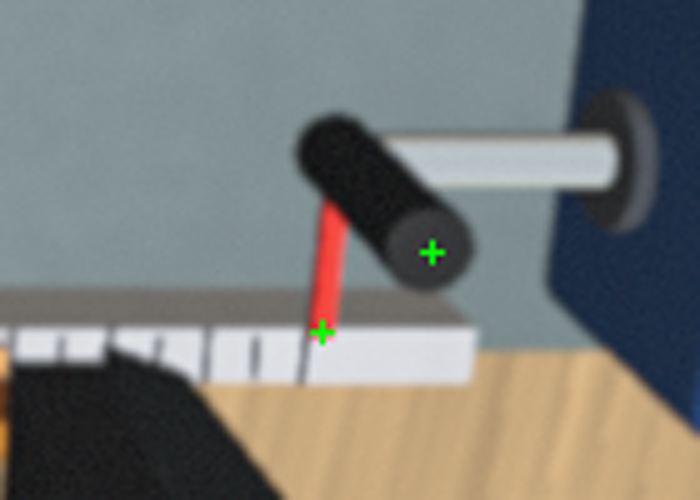

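The knob top (430,249) and the pointer tip (322,335) sit on their original home positions, marked by the green crosses, so the rod is home.

```bash
python3 -c "
from h import *
print(r.sign_off())"
```

```text
the job is handed in; nothing more can be done
None
```

The job is done and handed in at about 45 s of the 210 s allowed; the hand-in reported no verdict.

- **Used-up bottle:** it stands in the grey waste tray.
- **Paint bottles:** primer, red, orange, green and brown were on the counter; blue and yellow were absent. All five stand upright in the pot. Measured in the last wrist picture, the primer is about 1 mm from the pot's axis and the others are 41 to 44 mm from it.
- **Timer:** I pulled the knob out about 64.7 mm by the arm's position reading. My estimates put the clip at 64.5 to 65.5 mm. I held it there for over a second and let go. The final picture shows the knob and pointer back on their home marks.
- **Other things:** I saw nothing else on the counter moved. I didn't measure the bystanders again at the end, and the last pictures don't show all of them.

No check failed. The one disagreement was the two cameras placing the pot about 4 mm apart. I used the wrist camera, and the primer landing on the axis in its view bore that out.

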